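# Load the bayonet station, close its guard and test the trip

### The job

Set up the polishing station: swing the clear guard arm fully out of the way, hang every fixture plate standing on the bench in a bayonet collar of its own and twist it clockwise until its lugs drop into the locking notches and its flange lies flush on the collar, then swing the guard back over the plates to its stop. Finally test the safety trip: press the test button on the grey box so that its lever drops, and lift the lever back up until it stays. Do not knock the paste tin or the oil bottle about.

Things in the scene. Friction and masses are not known exactly. Their poses are not given: they have to be found in the camera images.
- plate_a: fixture plate standing on its foot, or absent (2 or 3 present). Origin: centre of foot underside, z up. Stem 38 mm across to z 24 mm; flange 72 mm across, z 24 to 30; grip bar on top 44 long (x), 12 wide (y), z 30 to 58. Two lugs 6 mm thick stick out along +x and -x, in line with the bar, to 30 mm from the axis, centres at z 6. Half turn = same. 0.17 to 0.35 kg, low centre of mass
- plate_b: a second fixture plate, same as plate_a, or absent
- plate_c: a third fixture plate, same as plate_a, or absent
- station: fixed station: grey round base plate 200 mm across, 10 mm thick, with three bayonet collars 95 mm apart and, 170 mm from its centre towards +x -y, the post (20 mm across, 95 mm high) of the guard arm. Origin: centre of the base on the bench; z up; turned up to 0.2 rad about the vertical
- collar_1 (a point): bayonet collar; point on its axis, on the base plate (10 mm above the bench). Steel tube 28 mm high, bore 44, outside 64 mm, with two facing J slots through the wall. Entries (36 degrees wide, open on top, floor 12 mm above the point) face +x and -x in the station's axes; each runs clockwise (from above) under a lip (underside at 21 mm) and, after 60 degrees of turn, ends in a notch
- collar_2 (a point): second collar, same as collar_1 and turned the same way. The notch is 32 degrees wide, ends in a solid wall, its floor 6 mm below that of the run. A plate with lugs in entry or run has its foot 9 mm above this point and its flange 5 mm clear of the collar; in the notch it drops: foot 4 mm above the point, flange flush on the collar, grip bar about 60 degrees clockwise of the station's x
- collar_3 (a point): third collar, same as collar_1 and turned the same way
- guard (a joint): angle of the guard arm about its vertical post, rad: 0 = over the collars, at its stop; grows counterclockwise seen from above (the knob swings towards the robot, then to the right) up to 1.75 = fully clear at its other stop. Stays where left (friction 0.12 N m). Carries a clear disc 160 mm across with bright rim, 97 to 101 mm above the bench; locked plates pass below it
- guard_knob (a point): on the axis of the round black grip knob of the guard arm, 130 mm above the bench, to be gripped here; the knob stands upright on the middle of the disc, 18 mm across, from 107 to 143 mm above the bench, and may turn in the grip
- guard_hinge (a point): point on the hinge axis (vertical) of the guard arm at the height of the knob point, 170 mm from it
- trip_box: fixed grey box 90 mm deep (x), 160 mm wide (y), 70 mm high; origin at the centre of its underside, front faces -x; turned up to 0.2 rad. The test button is on top at the right (-y), the trip lever at the left (+y)
- test_button (a joint): travel of the test button, m: 0 = out, 0.006 = fully down (about 3 N, spring return). At about 4 mm it tips the lever past its balance point
- test_button_top (a point): centre of the top of the round black button, 30 mm across, which stands 14 mm above the box and is pressed straight down
- trip_lever (a joint): angle of the trip lever, rad: 0 = up (leaning back 0.3 rad from upright against its stop; it stays there), 1.5 = dropped towards the front (-x) of the box, 1.2 rad from upright. Its balance point is at 0.3 rad: below that it falls back up to 0, above it falls down
- lever_knob (a point): centre of the black crossbar at the lever's tip, a cylinder 16 mm across and 28 mm long along the box's y, 85 mm from the lever's hinge; may be gripped by its two ends from above and turns in the grip. 136 mm above the bench when up, 86 mm when dropped
- lever_hinge (a point): centre of the lever's hinge, whose axis is the box's y; 55 mm above the bench, inside the box
- tin_round: bystander: round paste tin with red lid, 66 mm across, 36 mm high; origin under its centre
- oil_bottle: bystander: oil bottle with red cap, 44 mm across, 115 mm high; origin under its centre
Not all that is in view belongs to the job. What is shaped like the plate_a but turquoise is not meant. What is shaped like the plate_c but brown is not meant.

How it is judged:
On the way, in this order (a step that is already met when the one before it is completed fails the run):
1. the guard arm is swung clear of the collars (at least 1.3 rad) (value of joint guard above 1.3 rad), for 0.2 s.
2. every plate present is locked in a collar, flange flush (((horizontal distance between plate_a and collar_1 below 0.006 m and z of plate_a in the frame of collar_1 below 0.0065 m) or (horizontal distance between plate_a and collar_2 below 0.006 m and z of plate_a in the frame of collar_2 below 0.0065 m) or (horizontal distance between plate_a and collar_3 below 0.006 m and z of plate_a in the frame of collar_3 below 0.0065 m)) and angle between each of plate_a, plate_b, plate_c's own z axis and vertical below 0.06 rad and ((horizontal distance between plate_b and collar_1 below 0.006 m and z of plate_b in the frame of collar_1 below 0.0065 m) or (horizontal distance between plate_b and collar_2 below 0.006 m and z of plate_b in the frame of collar_2 below 0.0065 m) or (horizontal distance between plate_b and collar_3 below 0.006 m and z of plate_b in the frame of collar_3 below 0.0065 m)) and ((horizontal distance between plate_c and collar_1 below 0.006 m and z of plate_c in the frame of collar_1 below 0.0065 m) or (horizontal distance between plate_c and collar_2 below 0.006 m and z of plate_c in the frame of collar_2 below 0.0065 m) or (horizontal distance between plate_c and collar_3 below 0.006 m and z of plate_c in the frame of collar_3 below 0.0065 m))), for 0.2 s.
3. the guard is back over the plates at its stop (within 0.12 rad) (value of joint guard below 0.12 rad), for 0.2 s.
4. the test button is pressed (value of joint test_button above 0.003 m).
5. the lever has dropped (value of joint trip_lever above 1.2 rad), for 0.1 s.
6. the lever is lifted back up (value of joint trip_lever below 0.1 rad), for 0.2 s.
At the end, for the whole second after the job is handed in: each plate present sits in its own collar (within 6 mm of the axis, upright within 0.06 rad, foot under 6.5 mm above the collar point, so lugs in the notches) at rest; guard within 0.12 rad of its stop over the plates; lever up (under 0.1 rad); button out (all of step 2 and value of joint guard below 0.12 rad and value of joint trip_lever below 0.1 rad and value of joint test_button below 0.002 m and linear speed of each of plate_a, plate_b, plate_c below 0.02 m/s); the robot touches nothing.
It fails at once if the paste tin or the oil bottle is knocked more than 5 cm away or over (distance of any of tin_round, oil_bottle from where it was at the start of the episode above 0.05 m or angle between any of tin_round, oil_bottle's own z axis and vertical above 0.7 rad).
Of plate_a, plate_b, plate_c only 2 to 3 are there at a start; the rules pass over those that are not, and their reading is None.
At some moment in a run one of plate_a, plate_b, plate_c may be knocked a few centimetres aside while the robot is not near it.
It also fails if it takes over 208 s, if anything falls off the work surface, if the arm or the gripper's body presses on something with over 40 N, if the wrist force passes 120 N, or if a joint passes its speed limit or range.

### The arm

A 6-joint arm with a two-finger parallel gripper is mounted at the origin on a cart in front of the work surface, level with it; the furniture and walls round the work are solid. World frame = base frame: x ahead of the robot, y to its left, z up, the work surface at z = 0. Lengths are in m, angles in rad, forces in N, time in s.
With the tool pointing down it reaches from about 0.375 to 0.975 m from the base axis. Payload 3.8 kg.
Tool frame: the origin (TCP) lies between the finger pads; the fingertips stand 17 mm ahead of it and the grasp point (between the pads) lies 2 mm behind it; z points along the fingers, y is the line along which they close (so a half turn about z gives the same grasp; the last joint's range is limited). The gripper opens to 88 mm and grips with 3 to 60 N. Pads are 18 mm wide; open, the fingers measure 123 mm over their backs; the gripper's body (75 mm by 187 mm) begins 45 mm behind the grasp point.
Start: joints at [-1.204, 0.264, 1.604, -0, 1.274, -0.037], TCP at [0.265, -0.621, 0.256] pointing down, gripper open.
Joint ranges: [-2.63, 2.63], [-0.94, 2.18], [0.31, 2.57], [-1.31, 4.45], [0, 2.66], [-2.55, 2.55]. Speed limits (rad/s): [2.57, 2.57, 3.14, 3.14, 3.14, 3.14].

### API

Orientations are given as a 3x3 rotation matrix whose columns are the frame's x, y, z axes.
In Python, from workcell import arm gives the robot as it stands.
- The arm moves only by the tool arm_command, never from a script. Its argument "motion" is a list of rows, each an object of numbers: "dx", "dy", "dz": the shift along the tool's x, y, z in m; "rx", "ry", "rz": the turn, a rotation vector about the tool's x, y, z in degrees; "fingers": the finger opening in m, from 0 to 0.0881. In form: [{"dx": .., "dy": .., "dz": .., "rx": .., "ry": .., "rz": .., "fingers": ..}, ...]. A call has 1 to 20 rows; each row is the pose to reach, as a shift and turn from the pose commanded when the call began, along the tool's axes at that moment; what a row does not reach only later rows make up. A row lasts 1/10 s, in which the tool goes at most 50 mm and 8.59 degrees, less where a joint would pass 70% of its speed; a pose out of reach is approached as far as the arm can. A call with a gripper value outside its range is refused whole. The fingers move at their own pace and stop on an object; "force" is the grip in N (left out, the last holds). Time passes only in rows, so rows that repeat a pose let the fingers close. It gives the time, the measured TCP pose, the force, the opening and the grip force at its end, in the units of the state.
- arm.get_state(): the state, without advancing time (a new reading comes with each control period).
- arm.read_camera(name): name is "scene" or "top"; returns (picture, depth): 480x640x3 uint8, blue, green, red; 480x640 float32, m along the optical axis (not along the pixel's ray), 0 where there is no reading.
- arm.camera_info(name): a dict with "camera_matrix" (3x3 intrinsics, pixels), "extrinsics" (4x4, takes a point from camera to world coordinates). Camera axes: x right, y down, z forward; pixel columns grow to the right and rows downward; lengths in m; the calibration is good to about 2 mm. A picture is of the moment at which its call begins. camera_info takes no time and is no camera call.
- arm.close_job(): hands the job in; it is judged then, once.
The state is a dict: "clock": time; "q": joint angles; "dq": joint speeds; "joint_torque": joint torques, N m; "tool_pos": TCP position; "tool_rot": TCP orientation; "wrist_force": force on the tool from outside, world axes, zero at the start; "wrist_torque": the same for the moment, N m; "width": opening from 0.0 (shut) to 1.0 (fully open); "grasp_force": force on a finger pad.
Only numpy, scipy, OpenCV 4.12 (cv2) and the standard library are available. Lean on these libraries where they do the work, as an engineer would, in place of code of your own. Each camera call takes 0.05 s, during which the arm holds its last target. There are 200 camera calls.

## Working session

There is one attempt and no reset: what is moved stays moved. The work goes in short steps, Python scripts to look and compute and a tool call to move; the robot and the scene stay as the last step left them, time stands still between calls to the robot, and variables do not carry over. Pictures are saved under pics/ and viewed, at most 14 in all, crops included, and the job is handed in when it is done.

Besides the shell and the picture viewer there is one more tool, called after "Request:" in YAML: its name, and indented under it one key for each argument. arm_command: Moves the arm, as the interface text tells. Its arguments: {"type":"object","properties":{"motion":{"type":"array","items":{"type":"object","properties":{"dx":{"type":"number"},"dy":{"type":"number"},"dz":{"type":"number"},"rx":{"type":"number"},"ry":{"type":"number"},"rz":{"type":"number"},"fingers":{"type":"number"}}}},"force":{"type":"number"}},"required":["motion"]}

```bash
mkdir -p pics; ls; cat > h.py <<'E'
import numpy as np, cv2
from workcell import arm
def shot(n,tag):
    im,d=arm.read_camera(n); cv2.imwrite(f'pics/{tag}.png',im); np.save(f'pics/{tag}.npy',d); return im,d
def pt(n,tag,u,v,z=None):
    i=arm.camera_info(n);K=np.array(i['camera_matrix']);E=np.array(i['extrinsics'])
    r=np.linalg.inv(K)@[u,v,1]
    if z is None:
        d=np.load(f'pics/{tag}.npy')[int(v),int(u)]; return (E@np.r_[r*d,1])[:3]
    w=E[:3,:3]@r; return E[:3,3]+w*(z-E[2,3])/w[2]
def cloud(n,d):
    i=arm.camera_info(n);K=np.array(i['camera_matrix']);E=np.array(i['extrinsics'])
    v,u=np.indices(d.shape); r=np.stack([(u-K[0,2])/K[0,0]*d,(v-K[1,2])/K[1,1]*d,d],-1)
    P=r@E[:3,:3].T+E[:3,3]; P[d==0]=np.nan; return P
E
python3 - <<'E'
from h import *
np.set_printoptions(precision=3,suppress=True)
for n in('top','scene'):
    shot(n,n+'0'); i=arm.camera_info(n); print(np.array(i['camera_matrix']),np.array(i['extrinsics']))
s=arm.get_state(); print(s)
E
```

```text
pics
[[458.972   0.    324.009]
 [  0.    458.972 241.776]
 [  0.      0.      1.   ]] [[-0.008 -0.99   0.143  0.444]
 [-1.     0.004 -0.029  0.029]
 [ 0.029 -0.143 -0.989  1.161]
 [ 0.     0.     0.     1.   ]]
[[567.004   0.    320.234]
 [  0.    567.004 235.957]
 [  0.      0.      1.   ]] [[-0.775 -0.392  0.496 -0.021]
 [-0.632  0.457 -0.626  0.74 ]
 [ 0.019 -0.799 -0.601  0.828]
 [ 0.     0.     0.     1.   ]]
{'clock': 0.1, 'q': array([-1.204,  0.265,  1.605, -0.   ,  1.274, -0.037]), 'dq': array([-0.   , -0.003, -0.003,  0.001,  0.001, -0.001]), 'joint_torque': array([ -0.   , -50.362, -35.807,   0.073,   0.023,  -0.   ]), 'tool_pos': array([ 0.265, -0.62 ,  0.255]), 'tool_rot': array([[ 0.92 ,  0.393, -0.001],
       [ 0.393, -0.92 ,  0.002],
       [ 0.   , -0.002, -1.   ]]), 'wrist_force': array([ 0.369, -0.124,  0.785]), 'wrist_torque': array([-0.005,  0.017, -0.   ]), 'grasp_force': 0.0, 'width': 1.0006964221368875}
```

View pics/top0.png

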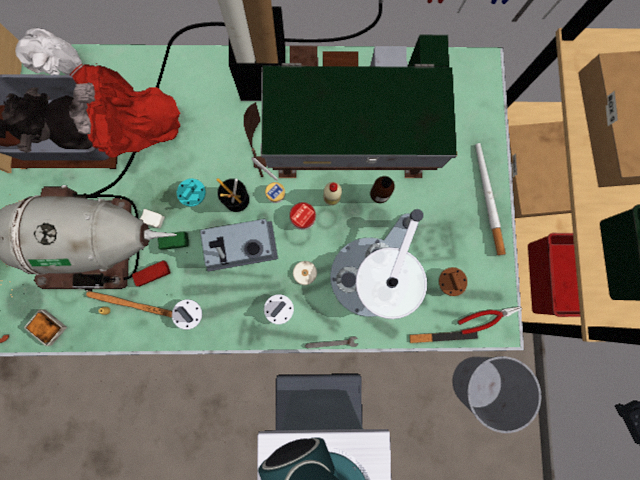

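View pics/scene0.png

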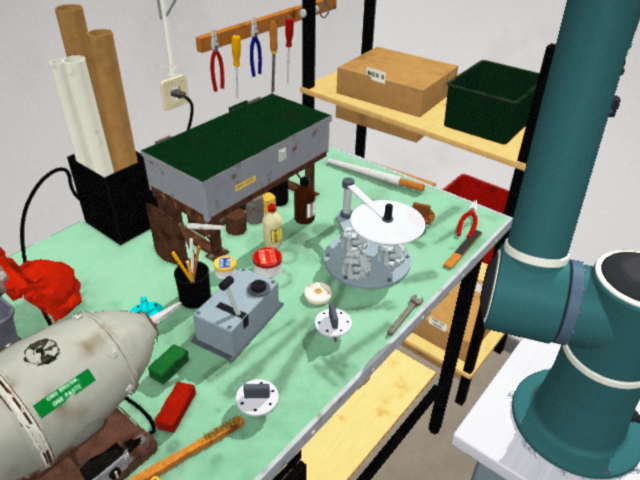

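Both views show two white/grey plates at top (187,313) and (278,309). The turquoise one at (191,191) and the brown one at (452,281) are decoys. The small white thing at (305,272) has no bar, so I'll check it in an enlarged crop. The guard disc centre is at (391,282), the hinge post at about (416,216), the box at (238,245), the tin at (303,215) and the oil bottle at (333,192) or (382,190).

```bash
python3 - <<'E'
from h import *
im=cv2.imread('pics/top0.png'); cv2.imwrite('pics/c1.png',cv2.resize(im[180:350,150:480],(792,408),interpolation=cv2.INTER_CUBIC))
np.set_printoptions(precision=4,suppress=True)
d=np.load('pics/top0.npy');P=cloud('top',d)
for n,(u,v,r) in dict(pA=(187,313,20),pB=(278,309,20),smallwhite=(305,272,14),base=(370,277,50),knob=(391,282,8),post=(416,216,10),box=(238,245,45),btn=(254,248,12)).items():
    p=P[v-r:v+r+1,u-r:u+r+1].reshape(-1,3);p=p[~np.isnan(p[:,2])]
    print(n,np.histogram(p[:,2],bins=np.arange(-.01,.16,.01))[0], 'max',p[:,2].max())
    for lo,hi in((.024,.034),(.05,.062),(.066,.075),(.078,.09),(.09,.105),(.135,.15)):
        q=p[(p[:,2]>lo)&(p[:,2]<hi)]
        if len(q)>15: 
            (c,s,a)=cv2.minAreaRect((q[:,:2]*1000).astype(np.float32)); print('  ',lo,len(q),q.mean(0),'rect',np.round(c),np.round(s),round(a,1))
E
```

```text
pA [503 446  23 295 286  17  95  10   0   0   0   0   0   0   0   0] max 0.06262897911302323
   0.024 558 [0.4333 0.3263 0.0298] rect [433. 328.] [70. 70.] 42.7
   0.05 104 [0.434  0.3272 0.0571] rect [433. 327.] [43. 12.] 41.7
pB [463 526   0 293 297   2  75  19   0   0   0   0   0   0   0   0] max 0.0639593634150748
   0.024 569 [0.4439 0.1058 0.0299] rect [444. 106.] [70. 69.] 0.3
   0.05 91 [0.4436 0.1063 0.0576] rect [444. 106.] [12. 42.] 48.9
smallwhite [212 268 354   0   0   0   0   0   0   0   0   0   0   0   0   0] max 0.018679941264460487
base [1980 2780 1084   76  206   38    0    0    0    0  887 3015   35    5
   10   45] max 0.14642515874779005
   0.024 30 [ 0.558  -0.0994  0.0274] rect [550. -92.] [ 50. 149.] 56.0
   0.09 3439 [ 0.5002 -0.1534  0.1012] rect [ 518. -152.] [197. 159.] 11.4
   0.135 53 [ 0.5019 -0.1576  0.1423] rect [ 502. -158.] [17. 16.] 86.5
knob [  0   0   0   0   0   0   0   0   0   0  44 169  14   5  10  45] max 0.14642515874779005
   0.09 157 [ 0.5004 -0.1543  0.1011] rect [ 503. -158.] [40. 37.] 89.6
   0.135 53 [ 0.5019 -0.1576  0.1423] rect [ 50
[... 240 characters left out ...]
  123    8   10   10    6
   19   74] max 0.14857815209878877
   0.024 113 [0.6514 0.2302 0.0288] rect [631. 216.] [169. 212.] 0.2
   0.05 82 [0.6105 0.1895 0.0559] rect [636. 214.] [157. 161.] 10.1
   0.066 2081 [0.6057 0.2073 0.0699] rect [633. 212.] [151. 159.] 9.6
   0.078 137 [0.5858 0.1698 0.0836] rect [621. 187.] [ 89. 121.] 80.1
   0.135 91 [0.5889 0.2399 0.1422] rect [589. 240.] [15. 29.] 12.0
btn [  2  13   9   9  13  10  15 154 284 114   0   0   0   0   0   0] max 0.08938343354531564
   0.05 17 [0.5658 0.1619 0.0554] rect [565. 165.] [ 1. 58.] 10.2
   0.066 367 [0.5931 0.1645 0.0707] rect [590. 164.] [56. 58.] 0.9
   0.078 125 [0.5863 0.1636 0.0835] rect [586. 165.] [27. 30.] 26.1
```

View pics/c1.png

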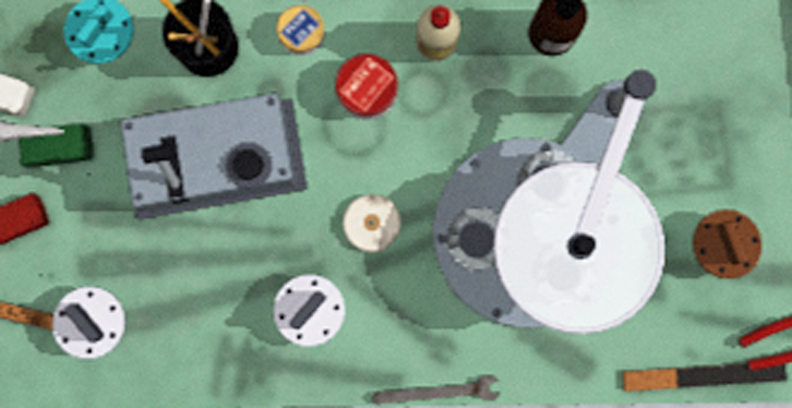

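Request:
arm_command:
  motion:
    - {"dx":0.4,"dy":-0.332,"dz":0.03,"fingers":0.05}
    - {"dx":0.4,"dy":-0.332,"dz":0.03,"fingers":0.05}
    - {"dx":0.4,"dy":-0.332,"dz":0.03,"fingers":0.05}
    - {"dx":0.4,"dy":-0.332,"dz":0.03,"fingers":0.05}
    - {"dx":0.4,"dy":-0.332,"dz":0.03,"fingers":0.05}
    - {"dx":0.4,"dy":-0.332,"dz":0.03,"fingers":0.05}
    - {"dx":0.4,"dy":-0.332,"dz":0.03,"fingers":0.05}
    - {"dx":0.4,"dy":-0.332,"dz":0.03,"fingers":0.05}
    - {"dx":0.4,"dy":-0.332,"dz":0.03,"fingers":0.05}
    - {"dx":0.4,"dy":-0.332,"dz":0.03,"fingers":0.05}
    - {"dx":0.4,"dy":-0.332,"dz":0.03,"fingers":0.05}
    - {"dx":0.4,"dy":-0.332,"dz":0.03,"fingers":0.05}
    - {"dx":0.4,"dy":-0.332,"dz":0.03,"fingers":0.05}
    - {"dx":0.4,"dy":-0.332,"dz":0.08,"fingers":0.05}
    - {"dx":0.4,"dy":-0.332,"dz":0.126,"fingers":0.05}
    - {"dx":0.4,"dy":-0.332,"dz":0.126,"fingers":0.05}
    - {"dx":0.4,"dy":-0.332,"dz":0.126,"fingers":0.05}

```text
invalid input
```

```bash
cat >> h.py <<'E'
def go(x,y,z,yaw=None):
    "tool-frame shift from now to world pose (tool pointing down, tool-x yaw deg)"
    s=arm.get_state();R=np.array(s['tool_rot']);d=R.T@(np.array([x,y,z])-s['tool_pos'])
    c=np.degrees(np.arctan2(R[1,0],R[0,0])); rz=0 if yaw is None else -((yaw-c+90)%180-90)
    print(f'dx {d[0]:.4f} dy {d[1]:.4f} dz {d[2]:.4f} rz {rz:.1f}  (yaw now {c:.1f})'); return d,rz
def st():
    s=arm.get_state();R=np.array(s['tool_rot'])
    print('t',round(s['clock'],1),'p',np.round(s['tool_pos'],4),'yaw',round(np.degrees(np.arctan2(R[1,0],R[0,0])),1),'zax',np.round(R[:,2],3),'F',np.round(s['wrist_force'],1),'w',round(s['width']*88.1,1),'g',round(s['grasp_force'],1),'q6',round(s['q'][5],2))
E
python3 - <<'E'
from h import *
st()
# hinge and station base fit
np.set_printoptions(precision=4,suppress=True)
print('hinge',pt('top','top0',416.7,215.4,.118))
d=np.load('pics/top0.npy');P=cloud('top',d);im=cv2.imread('pics/top0.png').astype(int)
p=P[200:330,320:440]; c=im[200:330,320:440]
m=(p[...,2]>.003)&(p[...,2]<.02)&(c.max(-1)-c.min(-1)<28)
q=p[m][:,:2]; print(len(q),q.min(0),q.max(0))
# collar tops in scene/top at z~.038
d=np.load('pics/top0.npy')
m=(p[...,2]>.033)&(p[...,2]<.044); q=p[m]; print(len(q)); 
n,l,s,_=cv2.connectedComponentsWithStats(m.astype(np.uint8))
for k in range(1,n):
    if s[k,4]>15:
        q=p[l==k][:,:2]; c,r=cv2.minEnclosingCircle((q*1000).astype(np.float32)); print(s[k],q.mean(0),c,r)
E
```

```text
t 0.1 p [ 0.265  -0.6202  0.2545] yaw 23.1 zax [-0.001  0.002 -1.   ] F [ 0.4 -0.1  0.8] w 88.2 g 0.0 q6 -0.04
hinge [ 0.6562 -0.2191  0.118 ]
2309 [ 0.4138 -0.2958] [ 0.7205 -0.0025]
263
[61 42  8  6 31] [ 0.5982 -0.1531] (600.320068359375, -154.89854431152344) 9.83064079284668
[47 44  8 12 50] [ 0.5873 -0.1187] (586.8025512695312, -118.58586883544922) 15.991360664367676
[31 66  7  8 35] [ 0.5382 -0.0787] (537.5130615234375, -78.09873962402344) 9.888115882873535
[ 17  68  12  24 116] [ 0.5121 -0.0461] (513.078369140625, -54.16062927246094) 28.71503448486328
```

Request:
arm_command:
  motion:
    - {"dx":0.4,"dy":-0.332,"dz":0.03,"rx":0,"ry":0,"rz":0,"fingers":0.05}
    - {"dx":0.4,"dy":-0.332,"dz":0.03,"rx":0,"ry":0,"rz":0,"fingers":0.05}
  force: 20

```text
clock: 0.3
tool_pos: [0.3071, -0.5329, 0.2489]
tool_rot: [[0.922, 0.387, -0.007], [0.387, -0.922, -0.001], [-0.007, -0.002, -1.0]]
wrist_force: [-9.9, -4.1, 0.6]
width: 0.841
grasp_force: 0.0
```

Request:
arm_command:
  motion:
    - {"dx":0.323,"dy":-0.268,"dz":0.024,"rx":0,"ry":0,"rz":0,"fingers":0.05}
    - {"dx":0.323,"dy":-0.268,"dz":0.024,"rx":0,"ry":0,"rz":0,"fingers":0.05}
    - {"dx":0.323,"dy":-0.268,"dz":0.024,"rx":0,"ry":0,"rz":0,"fingers":0.05}
    - {"dx":0.323,"dy":-0.268,"dz":0.024,"rx":0,"ry":0,"rz":0,"fingers":0.05}
    - {"dx":0.323,"dy":-0.268,"dz":0.024,"rx":0,"ry":0,"rz":0,"fingers":0.05}
    - {"dx":0.323,"dy":-0.268,"dz":0.024,"rx":0,"ry":0,"rz":0,"fingers":0.05}
    - {"dx":0.323,"dy":-0.268,"dz":0.024,"rx":0,"ry":0,"rz":0,"fingers":0.05}
    - {"dx":0.323,"dy":-0.268,"dz":0.024,"rx":0,"ry":0,"rz":0,"fingers":0.05}
    - {"dx":0.323,"dy":-0.268,"dz":0.024,"rx":0,"ry":0,"rz":0,"fingers":0.05}
    - {"dx":0.323,"dy":-0.268,"dz":0.024,"rx":0,"ry":0,"rz":0,"fingers":0.05}
    - {"dx":0.323,"dy":-0.268,"dz":0.024,"rx":0,"ry":0,"rz":0,"fingers":0.05}
    - {"dx":0.323,"dy":-0.268,"dz":0.024,"rx":0,"ry":0,"rz":0,"fingers":0.05}
  force: 20

```text
clock: 1.5
tool_pos: [0.502, -0.1595, 0.2258]
tool_rot: [[0.92, 0.392, -0.001], [0.392, -0.92, -0.0], [-0.001, 0.0, -1.0]]
wrist_force: [0.5, 0.2, -0.8]
width: 0.569
grasp_force: 0.0
```

```bash
python3 - <<'E'
from h import *
st(); go(.502,-.1576,.128)
E
```

```text
t 1.5 p [ 0.502  -0.1595  0.2258] yaw 23.1 zax [-0.001 -0.    -1.   ] F [ 0.5  0.2 -0.8] w 50.2 g 0.0 q6 0.81
dx 0.0008 dy -0.0017 dz 0.0978 rz 0.0  (yaw now 23.1)
```

Request:
arm_command:
  motion:
    - {"dx":0.001,"dy":-0.002,"dz":0.05,"rx":0,"ry":0,"rz":0,"fingers":0.05}
    - {"dx":0.001,"dy":-0.002,"dz":0.097,"rx":0,"ry":0,"rz":0,"fingers":0.05}
    - {"dx":0.001,"dy":-0.002,"dz":0.097,"rx":0,"ry":0,"rz":0,"fingers":0.05}
    - {"dx":0.001,"dy":-0.002,"dz":0.097,"rx":0,"ry":0,"rz":0,"fingers":0.0}
    - {"dx":0.001,"dy":-0.002,"dz":0.097,"rx":0,"ry":0,"rz":0,"fingers":0.0}
    - {"dx":0.001,"dy":-0.002,"dz":0.097,"rx":0,"ry":0,"rz":0,"fingers":0.0}
    - {"dx":0.001,"dy":-0.002,"dz":0.097,"rx":0,"ry":0,"rz":0,"fingers":0.0}
  force: 15

```text
clock: 2.2
tool_pos: [0.5042, -0.157, 0.1314]
tool_rot: [[0.92, 0.393, 0.004], [0.393, -0.92, -0.001], [0.003, 0.003, -1.0]]
wrist_force: [0.1, 0.9, -0.3]
width: 0.227
grasp_force: 0.0
```

```bash
cat >> h.py <<'E'
def arc(H,dths,rot=True):
    s=arm.get_state();R=np.array(s['tool_rot']);p=np.array(s['tool_pos']);r=p[:2]-H
    for t in dths:
        a=np.radians(t);q=H+np.array([[np.cos(a),-np.sin(a)],[np.sin(a),np.cos(a)]])@r
        d=R.T@np.r_[q-p[:2],0]; print(f'{{"dx": {d[0]:.3f}, "dy": {d[1]:.3f}, "dz": 0, "rx": 0, "ry": 0, "rz": {-t if rot else 0:.0f}, "fingers": 0}},')
E
python3 - <<'E'
from h import *
st(); arc(np.array([.6595,-.2195]),list(range(5,81,5))[:16])
E
```

```text
t 2.2 p [ 0.5042 -0.157   0.1314] yaw 23.1 zax [ 0.004 -0.001 -1.   ] F [ 0.1  0.9 -0.3] w 20.0 g 0.0 q6 0.82
{"dx": -0.010, "dy": 0.011, "dz": 0, "rx": 0, "ry": 0, "rz": -5, "fingers": 0},
{"dx": -0.019, "dy": 0.022, "dz": 0, "rx": 0, "ry": 0, "rz": -10, "fingers": 0},
{"dx": -0.027, "dy": 0.035, "dz": 0, "rx": 0, "ry": 0, "rz": -15, "fingers": 0},
{"dx": -0.033, "dy": 0.048, "dz": 0, "rx": 0, "ry": 0, "rz": -20, "fingers": 0},
{"dx": -0.039, "dy": 0.061, "dz": 0, "rx": 0, "ry": 0, "rz": -25, "fingers": 0},
{"dx": -0.043, "dy": 0.075, "dz": 0, "rx": 0, "ry": 0, "rz": -30, "fingers": 0},
{"dx": -0.047, "dy": 0.089, "dz": 0, "rx": 0, "ry": 0, "rz": -35, "fingers": 0},
{"dx": -0.048, "dy": 0.104, "dz": 0, "rx": 0, "ry": 0, "rz": -40, "fingers": 0},
{"dx": -0.049, "dy": 0.118, "dz": 0, "rx": 0, "ry": 0, "rz": -45, "fingers": 0},
{"dx": -0.048, "dy": 0.133, "dz": 0, "rx": 0, "ry": 0, "rz": -50, "fingers": 0},
{"dx": -0.047, "dy": 0.147, "dz": 0, "rx": 0, "ry": 0, "rz": -55, "fingers": 0},
{"dx": -0.043, "dy": 0.162, "dz": 0, "rx": 0, "ry": 0, "rz": -60, "fingers": 0},
{"dx": -0.039, "dy": 0.176, "dz": 0, "rx": 0, "ry": 0, "rz": -65, "fingers": 0},
{"dx": -0.033, "dy": 0.189, "dz": 0, "rx": 0, "ry": 0, "rz": -70, "fingers": 0},
{"dx": -0.027, "dy": 0.202, "dz": 0, "rx": 0, "ry": 0, "rz": -75, "fingers": 0},
{"dx": -0.019, "dy": 0.214, "dz": 0, "rx": 0, "ry": 0, "rz": -80, "fingers": 0},
```

Request:
arm_command:
  motion:
    - {"dx":0,"dy":0,"dz":0,"rx":0,"ry":0,"rz":0,"fingers":0}
    - {"dx":0,"dy":0,"dz":0,"rx":0,"ry":0,"rz":0,"fingers":0}
    - {"dx":-0.01,"dy":0.011,"dz":0,"rx":0,"ry":0,"rz":-5,"fingers":0}
    - {"dx":-0.019,"dy":0.022,"dz":0,"rx":0,"ry":0,"rz":-10,"fingers":0}
    - {"dx":-0.027,"dy":0.035,"dz":0,"rx":0,"ry":0,"rz":-15,"fingers":0}
    - {"dx":-0.033,"dy":0.048,"dz":0,"rx":0,"ry":0,"rz":-20,"fingers":0}
    - {"dx":-0.039,"dy":0.061,"dz":0,"rx":0,"ry":0,"rz":-25,"fingers":0}
    - {"dx":-0.043,"dy":0.075,"dz":0,"rx":0,"ry":0,"rz":-30,"fingers":0}
    - {"dx":-0.047,"dy":0.089,"dz":0,"rx":0,"ry":0,"rz":-35,"fingers":0}
    - {"dx":-0.048,"dy":0.104,"dz":0,"rx":0,"ry":0,"rz":-40,"fingers":0}
    - {"dx":-0.049,"dy":0.118,"dz":0,"rx":0,"ry":0,"rz":-45,"fingers":0}
    - {"dx":-0.048,"dy":0.133,"dz":0,"rx":0,"ry":0,"rz":-50,"fingers":0}
    - {"dx":-0.047,"dy":0.147,"dz":0,"rx":0,"ry":0,"rz":-55,"fingers":0}
    - {"dx":-0.043,"dy":0.162,"dz":0,"rx":0,"ry":0,"rz":-60,"fingers":0}
    - {"dx":-0.039,"dy":0.176,"dz":0,"rx":0,"ry":0,"rz":-65,"fingers":0}
    - {"dx":-0.033,"dy":0.189,"dz":0,"rx":0,"ry":0,"rz":-70,"fingers":0}
    - {"dx":-0.027,"dy":0.202,"dz":0,"rx":0,"ry":0,"rz":-75,"fingers":0}
    - {"dx":-0.027,"dy":0.202,"dz":0,"rx":0,"ry":0,"rz":-75,"fingers":0}
    - {"dx":-0.027,"dy":0.202,"dz":0,"rx":0,"ry":0,"rz":-75,"fingers":0}
  force: 20

```text
clock: 4.1
tool_pos: [0.5582, -0.3542, 0.131]
tool_rot: [[-0.14, 0.99, 0.003], [0.99, 0.14, -0.003], [-0.004, 0.002, -1.0]]
wrist_force: [-0.6, -2.6, 5.4]
width: 0.198
grasp_force: 20.0
```

```bash
python3 - <<'E'
from h import *
st(); im,d=shot('top','top1'); cv2.imwrite('pics/c2.png',cv2.resize(im[190:350,310:490],(720,640),interpolation=cv2.INTER_CUBIC)[:600])
E
```

```text
t 4.1 p [ 0.5582 -0.3542  0.131 ] yaw 98.0 zax [ 0.003 -0.003 -1.   ] F [-0.6 -2.6  5.4] w 17.4 g 20.0 q6 -0.74
```

View pics/c2.png

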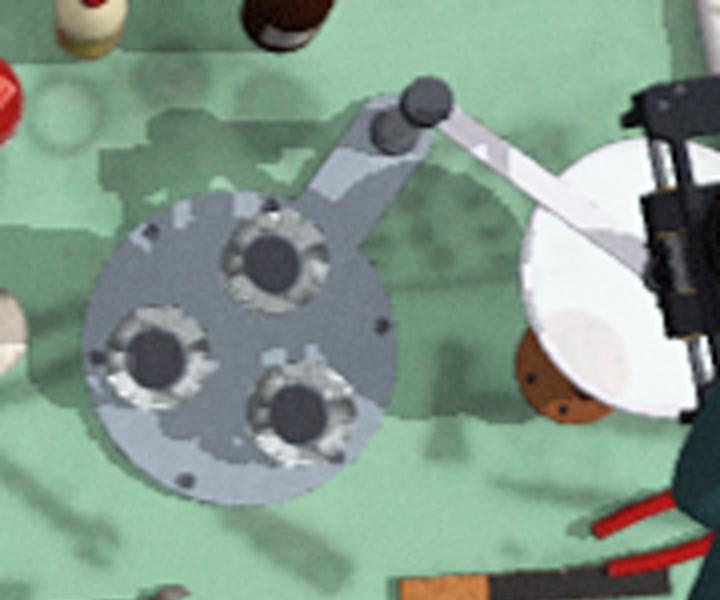

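The guard now stands clear. The collars show at crop (275,262), (157,358) and (302,413), so I'll measure the collar axes, slot directions and bar angles next.

```bash
python3 - <<'E'
from h import *
from scipy.optimize import least_squares
np.set_printoptions(precision=4,suppress=True,linewidth=150)
D=[];I=[]
for k in range(6):
    im,d=arm.read_camera('top'); d=d.copy(); d[d==0]=np.nan; D.append(d); I.append(im.astype(float))
d=np.nanmedian(D,0); np.save('pics/avg.npy',np.nan_to_num(d)); P=cloud('top',np.nan_to_num(d))
im=np.mean(I,0); cv2.imwrite('pics/avg.png',im)
X=P.reshape(-1,3)
C=[]
for u,v in((275/4+310,262/4+190),(157/4+310,358/4+190),(302/4+310,413/4+190)):
    c=pt('top','x',u,v,.038)[:2]
    for it in range(5):
        r=np.hypot(*(X[:,:2]-c).T); m=(r<.040)&(X[:,2]>.031)&(X[:,2]<.046); q=X[m]
        # annulus fit: centre such that points lie within 22..32
        f=least_squares(lambda c:np.r_[np.clip(np.hypot(*(q[:,:2]-c).T)-.032,0,1),np.clip(.022-np.hypot(*(q[:,:2]-c).T),0,1)]*1000+0,c,loss='soft_l1'); c=f.x
    C.append(c); print('collar',c,len(q),q[:,2].mean())
C=np.array(C); print('dists',[np.hypot(*(C[i]-C[j])) for i,j in((0,1),(1,2),(0,2))],'centre',C.mean(0))
# slot profile
prof=np.zeros(36);cnt=np.zeros(36)
for c in C:
    v=X[:,:2]-c;r=np.hypot(*v.T);m=(r>.024)&(r<.031)&(X[:,2]>.005)&(X[:,2]<.06)
    a=(np.degrees(np.arctan2(v[m,1],v[m,0]))%360//10).astype(int); np.add.at(prof,a,X[m,2]);np.add.at(cnt,a,1)
print('z by angle',np.round(prof/cnt*1000,0))
for n,(u,v) in dict(A=(187,313),B=(278,309),brown=(452,281)).items():
    c=pt('top','x',u,v,.03)[:2]; r=np.hypot(*(X[:,:2]-c).T); fl=X[(r<.045)&(X[:,2]>.024)&(X[:,2]<.036)]; b=X[(r<.035)&(X[:,2]>.05)&(X[:,2]<.066)]
    if len(b)<10: continue
    w,V=np.linalg.eigh(np.cov(b[:,:2].T)); cc,rr=cv2.minEnclosingCircle((fl[:,:2]*1000).astype(np.float32))
    print(n,'flange',np.round(cc,1),round(rr,1),'bar',b.mean(0),'angle',np.degrees(np.arctan2(V[1,1],V[0,1]))%180, cv2.minAreaRect((b[:,:2]*1000).astype(np.float32)))
E
```

```text
collar [ 0.5745 -0.141 ] 243 0.037827282351366946
collar [ 0.5154 -0.0663] 245 0.03790168898566021
collar [ 0.4804 -0.1547] 259 0.037903046318303775
dists [np.float64(0.09530077555573874), np.float64(0.09512444527786106), np.float64(0.09517325674013025)] centre [ 0.5234 -0.1207]
z by angle [22. 22. 36. 38. 38. 38. 38. 38. 38. 38. 38. 36. 35. 36. 37. 37. 38. 24. 22. 22. 28. 38. 38. 38. 38. 38. 38. 38. 39. 38. 38. 37. 38. 38. 35. 22.]
A flange [433.5 327.7] 35.9 bar [0.4337 0.327  0.0568] angle 40.34366314381927 ((433.390625, 327.8070068359375), (43.83577346801758, 12.209491729736328), 40.717315673828125)
B flange [444.1 106.3] 35.9 bar [0.4439 0.1062 0.0575] angle 138.66618966402623 ((444.1675109863281, 106.15271759033203), (11.895782470703125, 41.73135757446289), 48.72896194458008)[ WARN:0@9.406] global loadsave.cpp:1063 imwrite_ Unsupported depth image for selected encoder is fallbacked to CV_8U.
```

Request:
arm_command:
  motion:
    - {"dx":0,"dy":0,"dz":0,"rx":0,"ry":0,"rz":0,"fingers":0.06}
    - {"dx":0,"dy":0,"dz":0,"rx":0,"ry":0,"rz":0,"fingers":0.06}
    - {"dx":0,"dy":0,"dz":0,"rx":0,"ry":0,"rz":0,"fingers":0.06}
    - {"dx":0,"dy":0,"dz":-0.05,"rx":0,"ry":0,"rz":0,"fingers":0.06}
    - {"dx":0,"dy":0,"dz":-0.08,"rx":0,"ry":0,"rz":0,"fingers":0.06}
    - {"dx":0,"dy":0,"dz":-0.08,"rx":0,"ry":0,"rz":0,"fingers":0.06}
  force: 20

```text
clock: 5.05
tool_pos: [0.5599, -0.3542, 0.2149]
tool_rot: [[-0.141, 0.99, 0.008], [0.99, 0.141, -0.005], [-0.006, 0.007, -1.0]]
wrist_force: [0.3, -0.2, 0.9]
width: 0.678
grasp_force: 0.0
```

```bash
python3 - <<'E'
from h import *
st(); go(.4441,.1062,.15,138.5)
E
```

```text
t 5.0 p [ 0.5599 -0.3542  0.2149] yaw 98.1 zax [ 0.008 -0.005 -1.   ] F [ 0.3 -0.2  0.9] w 59.7 g 0.0 q6 -0.74
dx 0.4725 dy -0.0500 dz 0.0616 rz -40.4  (yaw now 98.1)
```

Request:
arm_command:
  motion:
    - {"dx":0.05,"dy":-0.005,"dz":0.0,"rx":0,"ry":0,"rz":-4,"fingers":0.06}
    - {"dx":0.1,"dy":-0.01,"dz":0.0,"rx":0,"ry":0,"rz":-8,"fingers":0.06}
    - {"dx":0.15,"dy":-0.015,"dz":0.0,"rx":0,"ry":0,"rz":-12,"fingers":0.06}
    - {"dx":0.2,"dy":-0.02,"dz":0.0,"rx":0,"ry":0,"rz":-16,"fingers":0.06}
    - {"dx":0.25,"dy":-0.025,"dz":0.0,"rx":0,"ry":0,"rz":-20,"fingers":0.06}
    - {"dx":0.3,"dy":-0.03,"dz":0.0,"rx":0,"ry":0,"rz":-25,"fingers":0.06}
    - {"dx":0.35,"dy":-0.035,"dz":0.01,"rx":0,"ry":0,"rz":-30,"fingers":0.06}
    - {"dx":0.4,"dy":-0.04,"dz":0.03,"rx":0,"ry":0,"rz":-35,"fingers":0.06}
    - {"dx":0.44,"dy":-0.045,"dz":0.05,"rx":0,"ry":0,"rz":-40,"fingers":0.06}
    - {"dx":0.472,"dy":-0.05,"dz":0.062,"rx":0,"ry":0,"rz":-40.4,"fingers":0.06}
    - {"dx":0.472,"dy":-0.05,"dz":0.062,"rx":0,"ry":0,"rz":-40.4,"fingers":0.06}
    - {"dx":0.472,"dy":-0.05,"dz":0.062,"rx":0,"ry":0,"rz":-40.4,"fingers":0.06}
    - {"dx":0.472,"dy":-0.05,"dz":0.062,"rx":0,"ry":0,"rz":-40.4,"fingers":0.06}
  force: 20

```text
clock: 6.35
tool_pos: [0.4413, 0.1069, 0.147]
tool_rot: [[-0.749, 0.663, 0.0], [0.663, 0.749, -0.0], [-0.0, -0.0, -1.0]]
wrist_force: [0.6, 0.2, 0.6]
width: 0.68
grasp_force: 0.0
```

```bash
python3 - <<'E'
from h import *
st(); go(.4441,.1062,.05,138.5)
im,d=shot('scene','s1')
# is plate B still where it was? bar top seen from the scene camera
P=cloud('scene',d).reshape(-1,3)
for c in((.4441,.1062),(.4337,.3275)):
    q=P[(np.hypot(*(P[:,:2]-c).T)<.07)&(P[:,2]>.025)&(P[:,2]<.034)]; print(len(q),cv2.minEnclosingCircle((q[:,:2]*1000).astype(np.float32)) if len(q) else 0)
E
```

```text
t 6.3 p [0.4413 0.1069 0.147 ] yaw 138.5 zax [ 0. -0. -1.] F [0.6 0.2 0.6] w 59.9 g 0.0 q6 -0.66
dx -0.0026 dy 0.0013 dz 0.0970 rz 0.0  (yaw now 138.5)
625 ((443.3519592285156, 108.21064758300781), 36.90572738647461)
800 ((435.92791748046875, 336.86102294921875), 43.395599365234375)
```

Request:
arm_command:
  motion:
    - {"dx":-0.0026,"dy":0.0013,"dz":0.05,"rx":0,"ry":0,"rz":0,"fingers":0.06}
    - {"dx":-0.0026,"dy":0.0013,"dz":0.085,"rx":0,"ry":0,"rz":0,"fingers":0.06}
    - {"dx":-0.0026,"dy":0.0013,"dz":0.097,"rx":0,"ry":0,"rz":0,"fingers":0.06}
    - {"dx":-0.0026,"dy":0.0013,"dz":0.097,"rx":0,"ry":0,"rz":0,"fingers":0.06}
    - {"dx":-0.0026,"dy":0.0013,"dz":0.097,"rx":0,"ry":0,"rz":0,"fingers":0.0}
    - {"dx":-0.0026,"dy":0.0013,"dz":0.097,"rx":0,"ry":0,"rz":0,"fingers":0.0}
    - {"dx":-0.0026,"dy":0.0013,"dz":0.097,"rx":0,"ry":0,"rz":0,"fingers":0.0}
    - {"dx":-0.0026,"dy":0.0013,"dz":0.097,"rx":0,"ry":0,"rz":0,"fingers":0.0}
    - {"dx":-0.0026,"dy":0.0013,"dz":0.097,"rx":0,"ry":0,"rz":0,"fingers":0.0}
    - {"dx":-0.0026,"dy":0.0013,"dz":0.097,"rx":0,"ry":0,"rz":0,"fingers":0.0}
    - {"dx":-0.0026,"dy":0.0013,"dz":0.097,"rx":0,"ry":0,"rz":0,"fingers":0.0}
  force: 40

```text
clock: 7.5
tool_pos: [0.4455, 0.1073, 0.0512]
tool_rot: [[-0.749, 0.662, 0.003], [0.662, 0.749, 0.001], [-0.002, 0.003, -1.0]]
wrist_force: [2.3, 1.8, 5.8]
width: 0.135
grasp_force: 40.0
```

```bash
python3 - <<'E'
from h import *
st(); go(.5745,-.141,.15,187.5)
E
```

```text
t 7.5 p [0.4455 0.1073 0.0512] yaw 138.5 zax [ 0.003  0.001 -1.   ] F [2.3 1.8 5.8] w 11.9 g 40.0 q6 -0.67
dx -0.2613 dy -0.1004 dz -0.0985 rz -49.0  (yaw now 138.5)
```

Request:
arm_command:
  motion:
    - {"dx":0,"dy":0,"dz":-0.04,"rx":0,"ry":0,"rz":0,"fingers":0.0}
    - {"dx":0,"dy":0,"dz":-0.08,"rx":0,"ry":0,"rz":0,"fingers":0.0}
    - {"dx":-0.03,"dy":-0.012,"dz":-0.1,"rx":0,"ry":0,"rz":-6,"fingers":0.0}
    - {"dx":-0.07,"dy":-0.027,"dz":-0.1,"rx":0,"ry":0,"rz":-13,"fingers":0.0}
    - {"dx":-0.11,"dy":-0.042,"dz":-0.1,"rx":0,"ry":0,"rz":-20,"fingers":0.0}
    - {"dx":-0.15,"dy":-0.058,"dz":-0.1,"rx":0,"ry":0,"rz":-27,"fingers":0.0}
    - {"dx":-0.19,"dy":-0.073,"dz":-0.1,"rx":0,"ry":0,"rz":-34,"fingers":0.0}
    - {"dx":-0.225,"dy":-0.086,"dz":-0.1,"rx":0,"ry":0,"rz":-41,"fingers":0.0}
    - {"dx":-0.25,"dy":-0.096,"dz":-0.1,"rx":0,"ry":0,"rz":-47,"fingers":0.0}
    - {"dx":-0.261,"dy":-0.1,"dz":-0.098,"rx":0,"ry":0,"rz":-49,"fingers":0.0}
    - {"dx":-0.261,"dy":-0.1,"dz":-0.098,"rx":0,"ry":0,"rz":-49,"fingers":0.0}
    - {"dx":-0.261,"dy":-0.1,"dz":-0.098,"rx":0,"ry":0,"rz":-49,"fingers":0.0}
    - {"dx":-0.261,"dy":-0.1,"dz":-0.098,"rx":0,"ry":0,"rz":-49,"fingers":0.0}
  force: 40

```text
clock: 8.8
tool_pos: [0.572, -0.14, 0.1472]
tool_rot: [[-0.991, -0.131, -0.002], [-0.131, 0.991, 0.001], [0.002, 0.001, -1.0]]
wrist_force: [-0.7, 0.6, -2.2]
width: 0.135
grasp_force: 40.0
```

```bash
python3 - <<'E'
from h import *
st(); go(.5745,-.141,.085,187.5)
im,d=shot('scene','s2'); u,v=320,235
im2,d2=shot('top','t2')
P=cloud('scene',d).reshape(-1,3)
q=P[(np.hypot(*(P[:,:2]-(.5745,-.141)).T)<.06)&(P[:,2]>.09)&(P[:,2]<.16)]
print(np.histogram(q[:,2],bins=np.arange(.09,.165,.005)))
f=q[(q[:,2]>.12)&(q[:,2]<.136)];print(cv2.minEnclosingCircle((f[:,:2]*1000).astype(np.float32)),f.mean(0))
E
```

```text
t 8.8 p [ 0.572  -0.14    0.1472] yaw -172.5 zax [-0.002  0.001 -1.   ] F [-0.7  0.6 -2.2] w 11.9 g 40.0 q6 -1.98
dx -0.0025 dy -0.0014 dz 0.0622 rz 0.0  (yaw now -172.5)
(array([  0,   5,  31,  31,   1,   0,  36, 265,  31,  36,  27,  35,  35,
        32,   0]), array([0.09 , 0.095, 0.1  , 0.105, 0.11 , 0.115, 0.12 , 0.125, 0.13 ,
       0.135, 0.14 , 0.145, 0.15 , 0.155, 0.16 , 0.165]))
((567.5794677734375, -139.1112060546875), 36.88032150268555) [ 0.56240348 -0.12972274  0.12771352]
```

```bash
cat >> h.py <<'E'
def flange(d,c,z0,n='scene',R=.036):
    "fixed-radius fit to the flange top plane by maximising covered disc: in-disc minus outside points"
    from scipy.optimize import minimize
    P=cloud(n,d).reshape(-1,3); q=P[(np.hypot(*(P[:,:2]-np.array(c)).T)<.055)&(abs(P[:,2]-z0)<.004)][:,:2]
    # keep the outermost point in each direction bin, fit by soft_l1
    from scipy.optimize import least_squares
    c=np.median(q,0)*0+np.array(c)
    for _ in range(6):
        v=q-c;a=(np.degrees(np.arctan2(v[:,1],v[:,0]))//8).astype(int);r=np.hypot(*v.T)
        e=np.array([q[a==k][np.argsort(r[a==k])[-2:]].mean(0) for k in np.unique(a) if (r[a==k]).max()>.031])
        c=least_squares(lambda c:(np.hypot(*(e-c).T)-R)*1000,c,loss='soft_l1').x
    return c,len(e)
E
python3 - <<'E'
from h import *
s1=np.load('pics/s1.npy');s2=np.load('pics/s2.npy');t0=np.load('pics/avg.npy')
print('B top avg',flange(t0,(.444,.106),.030,'top'),'A top',flange(t0,(.4335,.3275),.03,'top'))
print('B scene s1',flange(s1,(.444,.106),.030)); print('A scene s1',flange(s1,(.4335,.3275),.030))
for z in(.126,.128): print('now scene',flange(s2,(.572,-.14),z))
E
```

```text
B top avg (array([0.44424805, 0.10602616]), 46) A top (array([0.43369555, 0.32750458]), 46)
B scene s1 (array([0.44342675, 0.1082554 ]), 44)
A scene s1 (array([0.43314936, 0.32979545]), 45)
now scene (array([ 0.57000969, -0.13991555]), 35)
now scene (array([ 0.56999043, -0.14007605]), 35)
```

Request:
arm_command:
  motion:
    - {"dx":-0.0038,"dy":0.0002,"dz":0.02,"rx":0,"ry":0,"rz":0,"fingers":0.0}
    - {"dx":-0.0038,"dy":0.0002,"dz":0.04,"rx":0,"ry":0,"rz":0,"fingers":0.0}
    - {"dx":-0.0038,"dy":0.0002,"dz":0.053,"rx":0,"ry":0,"rz":0,"fingers":0.0}
    - {"dx":-0.0038,"dy":0.0002,"dz":0.056,"rx":0,"ry":0,"rz":0,"fingers":0.0}
    - {"dx":-0.0038,"dy":0.0002,"dz":0.059,"rx":0,"ry":0,"rz":0,"fingers":0.0}
    - {"dx":-0.0038,"dy":0.0002,"dz":0.062,"rx":0,"ry":0,"rz":0,"fingers":0.0}
    - {"dx":-0.0038,"dy":0.0002,"dz":0.065,"rx":0,"ry":0,"rz":0,"fingers":0.0}
  force: 40

```text
clock: 9.6
tool_pos: [0.5775, -0.1405, 0.0837]
tool_rot: [[-0.991, -0.131, 0.002], [-0.131, 0.991, -0.0], [-0.002, -0.001, -1.0]]
wrist_force: [0.1, 0.3, -2.2]
width: 0.137
grasp_force: 40.0
```

Request:
arm_command:
  motion:
    - {"dx":0,"dy":0,"dz":0.004,"rx":0,"ry":0,"rz":0,"fingers":0.0}
    - {"dx":0,"dy":0,"dz":0.008,"rx":0,"ry":0,"rz":0,"fingers":0.0}
    - {"dx":0,"dy":0,"dz":0.011,"rx":0,"ry":0,"rz":0,"fingers":0.0}
    - {"dx":0,"dy":0,"dz":0.013,"rx":0,"ry":0,"rz":0,"fingers":0.0}
    - {"dx":0,"dy":0,"dz":0.013,"rx":0,"ry":0,"rz":0,"fingers":0.0}
    - {"dx":0,"dy":0,"dz":0.013,"rx":0,"ry":0,"rz":0,"fingers":0.0}
  force: 40

```text
clock: 10.2
tool_pos: [0.5769, -0.1404, 0.0702]
tool_rot: [[-0.991, -0.131, 0.0], [-0.131, 0.991, -0.0], [-0.0, -0.0, -1.0]]
wrist_force: [-1.7, 0.1, 0.2]
width: 0.136
grasp_force: 40.0
```

```bash
python3 - <<'E'
from h import *
st()
E
```

```text
t 10.2 p [ 0.5769 -0.1404  0.0702] yaw -172.5 zax [ 0. -0. -1.] F [-1.7  0.1  0.2] w 12.0 g 40.0 q6 -1.98
```

Request:
arm_command:
  motion:
    - {"dx":0,"dy":0,"dz":0,"rx":0,"ry":0,"rz":5,"fingers":0.0}
    - {"dx":0,"dy":0,"dz":0,"rx":0,"ry":0,"rz":10,"fingers":0.0}
    - {"dx":0,"dy":0,"dz":0,"rx":0,"ry":0,"rz":15,"fingers":0.0}
    - {"dx":0,"dy":0,"dz":0,"rx":0,"ry":0,"rz":20,"fingers":0.0}
    - {"dx":0,"dy":0,"dz":0,"rx":0,"ry":0,"rz":25,"fingers":0.0}
    - {"dx":0,"dy":0,"dz":0,"rx":0,"ry":0,"rz":30,"fingers":0.0}
    - {"dx":0,"dy":0,"dz":0,"rx":0,"ry":0,"rz":35,"fingers":0.0}
    - {"dx":0,"dy":0,"dz":0,"rx":0,"ry":0,"rz":40,"fingers":0.0}
    - {"dx":0,"dy":0,"dz":0,"rx":0,"ry":0,"rz":45,"fingers":0.0}
    - {"dx":0,"dy":0,"dz":0,"rx":0,"ry":0,"rz":50,"fingers":0.0}
    - {"dx":0,"dy":0,"dz":0,"rx":0,"ry":0,"rz":55,"fingers":0.0}
    - {"dx":0,"dy":0,"dz":0,"rx":0,"ry":0,"rz":60,"fingers":0.0}
    - {"dx":0,"dy":0,"dz":0,"rx":0,"ry":0,"rz":60,"fingers":0.0}
    - {"dx":0,"dy":0,"dz":0,"rx":0,"ry":0,"rz":60,"fingers":0.0}
    - {"dx":0,"dy":0,"dz":0,"rx":0,"ry":0,"rz":60,"fingers":0.0}
  force: 40

```text
clock: 11.7
tool_pos: [0.5768, -0.1403, 0.0699]
tool_rot: [[-0.61, 0.792, -0.0], [0.792, 0.61, -0.0], [-0.0, -0.0, -1.0]]
wrist_force: [-0.5, -0.1, -0.9]
width: 0.136
grasp_force: 40.0
```

```bash
python3 - <<'E'
from h import *
st(); print(arm.get_state()['wrist_torque'])
E
```

```text
t 11.7 p [ 0.5768 -0.1403  0.0699] yaw 127.6 zax [-0. -0. -1.] F [-0.5 -0.1 -0.9] w 11.9 g 40.0 q6 -0.94
[-0.01818301 -0.09611409  0.02989735]
```

Turned cleanly. Next I press down into the notch.

Request:
arm_command:
  motion:
    - {"dx":0,"dy":0,"dz":0.002,"rx":0,"ry":0,"rz":0,"fingers":0.0}
    - {"dx":0,"dy":0,"dz":0.004,"rx":0,"ry":0,"rz":0,"fingers":0.0}
    - {"dx":0,"dy":0,"dz":0.005,"rx":0,"ry":0,"rz":0,"fingers":0.0}
    - {"dx":0,"dy":0,"dz":0.006,"rx":0,"ry":0,"rz":0,"fingers":0.0}
    - {"dx":0,"dy":0,"dz":0.006,"rx":0,"ry":0,"rz":0,"fingers":0.0}
  force: 40

```text
clock: 12.2
tool_pos: [0.5767, -0.1403, 0.0652]
tool_rot: [[-0.609, 0.793, -0.001], [0.793, 0.609, 0.0], [0.0, -0.0, -1.0]]
wrist_force: [-5.0, 0.7, 6.9]
width: 0.132
grasp_force: 40.0
```

Request:
arm_command:
  motion:
    - {"dx":0,"dy":0,"dz":0.004,"rx":0,"ry":0,"rz":0,"fingers":0.05}
    - {"dx":0,"dy":0,"dz":0.004,"rx":0,"ry":0,"rz":0,"fingers":0.05}
    - {"dx":0,"dy":0,"dz":0.004,"rx":0,"ry":0,"rz":0,"fingers":0.05}
    - {"dx":0,"dy":0,"dz":-0.03,"rx":0,"ry":0,"rz":0,"fingers":0.06}
    - {"dx":0,"dy":0,"dz":-0.08,"rx":0,"ry":0,"rz":0,"fingers":0.06}
    - {"dx":0,"dy":0,"dz":-0.12,"rx":0,"ry":0,"rz":0,"fingers":0.06}
    - {"dx":0,"dy":0,"dz":-0.12,"rx":0,"ry":0,"rz":0,"fingers":0.06}
  force: 40

```text
clock: 12.9
tool_pos: [0.5809, -0.1417, 0.191]
tool_rot: [[-0.609, 0.793, 0.011], [0.793, 0.609, -0.004], [-0.01, 0.007, -1.0]]
wrist_force: [0.4, -0.8, 0.3]
width: 0.677
grasp_force: 0.0
```

```bash
python3 - <<'E'
from h import *
st(); im,d=shot('scene','s3'); im2,d2=shot('top','t3')
print('locked',flange(d,(.575,-.14),.044)); print('A top',flange(d2,(.4337,.3275),.03,'top'),'A scene',flange(d,(.4335,.3275),.03))
P=cloud('top',d2).reshape(-1,3)
b=P[(np.hypot(*(P[:,:2]-(.4337,.3275)).T)<.05)&(P[:,2]>.05)&(P[:,2]<.066)]
print(len(b),b.mean(0),cv2.minAreaRect((b[:,:2]*1000).astype(np.float32)) if len(b) else '')
P=cloud('scene',d).reshape(-1,3); r=np.hypot(*(P[:,:2]-(.574,-.139)).T); print('flange z',np.median(P[(r<.034)&(P[:,2]>.035)&(P[:,2]<.056),2]))
a,b2=cv2.resize(im[200:440,200:480],(560,480)),cv2.resize(im2[150:350,150:400],(0,0),fx=1.2,fy=1.2)
cv2.imwrite('pics/c3.png',a)
go(.4349,.3289,.15)
E
```

```text
t 12.9 p [ 0.5809 -0.1417  0.191 ] yaw 127.5 zax [ 0.011 -0.004 -1.   ] F [ 0.4 -0.8  0.3] w 59.7 g 0.0 q6 -0.94
locked (array([ 0.57376257, -0.14033495]), 43)
A top (array([0.4337438 , 0.32764656]), 46) A scene (array([0.43289963, 0.3298112 ]), 46)
106 [0.43345572 0.32698064 0.05631148] ((433.5536804199219, 328.12139892578125), (44.257904052734375, 12.954329490661621), 40.18808364868164)
flange z 0.04601389956817692
dx 0.4591 dy 0.1731 dz 0.0342 rz 0.0  (yaw now 127.5)
```

View pics/c3.png

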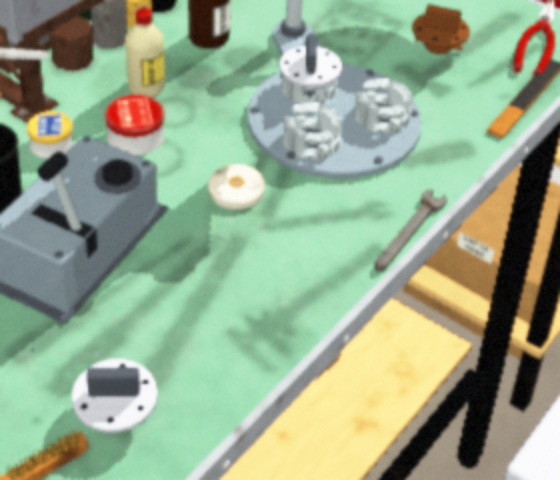

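Request:
arm_command:
  motion:
    - {"dx":0.035,"dy":0.013,"dz":0,"rx":0,"ry":0,"rz":-7,"fingers":0.06}
    - {"dx":0.07,"dy":0.026,"dz":0,"rx":0,"ry":0,"rz":-14,"fingers":0.06}
    - {"dx":0.105,"dy":0.04,"dz":0,"rx":0,"ry":0,"rz":-21,"fingers":0.06}
    - {"dx":0.14,"dy":0.053,"dz":0,"rx":0,"ry":0,"rz":-28,"fingers":0.06}
    - {"dx":0.175,"dy":0.066,"dz":0,"rx":0,"ry":0,"rz":-35,"fingers":0.06}
    - {"dx":0.21,"dy":0.079,"dz":0,"rx":0,"ry":0,"rz":-42,"fingers":0.06}
    - {"dx":0.245,"dy":0.092,"dz":0,"rx":0,"ry":0,"rz":-49,"fingers":0.06}
    - {"dx":0.28,"dy":0.106,"dz":0,"rx":0,"ry":0,"rz":-56,"fingers":0.06}
    - {"dx":0.315,"dy":0.119,"dz":0,"rx":0,"ry":0,"rz":-63,"fingers":0.06}
    - {"dx":0.35,"dy":0.132,"dz":0,"rx":0,"ry":0,"rz":-70,"fingers":0.06}
    - {"dx":0.385,"dy":0.145,"dz":0,"rx":0,"ry":0,"rz":-77,"fingers":0.06}
    - {"dx":0.42,"dy":0.158,"dz":0.01,"rx":0,"ry":0,"rz":-84,"fingers":0.06}
    - {"dx":0.45,"dy":0.17,"dz":0.02,"rx":0,"ry":0,"rz":-90,"fingers":0.06}
    - {"dx":0.459,"dy":0.173,"dz":0.034,"rx":0,"ry":0,"rz":-93,"fingers":0.06}
    - {"dx":0.459,"dy":0.173,"dz":0.034,"rx":0,"ry":0,"rz":-93,"fingers":0.06}
    - {"dx":0.459,"dy":0.173,"dz":0.034,"rx":0,"ry":0,"rz":-93,"fingers":0.06}
  force: 40

```text
clock: 14.6
tool_pos: [0.4329, 0.3279, 0.1477]
tool_rot: [[-0.76, -0.649, -0.004], [-0.649, 0.76, -0.003], [0.005, 0.0, -1.0]]
wrist_force: [0.8, 0.3, -0.9]
width: 0.686
grasp_force: 0.0
```

```bash
python3 - <<'E'
from h import *
st(); im,d=shot('scene','s4'); im2,d2=shot('top','t4')
print('A scene',flange(d,(.4335,.3275),.03)); print('locked top',flange(d2,(.5745,-.141),.044,'top'))
P=cloud('top',d2).reshape(-1,3); r=np.hypot(*(P[:,:2]-(.5745,-.141)).T); print('flange z',np.median(P[(r<.034)&(P[:,2]>.035)&(P[:,2]<.056),2]))
go(.4349,.3289,.0505,40.5)
E
```

```text
t 14.6 p [0.4329 0.3279 0.1477] yaw -139.5 zax [-0.004 -0.003 -1.   ] F [ 0.8  0.3 -0.9] w 60.5 g 0.0 q6 -1.67
A scene (array([0.43331262, 0.32980701]), 45)
locked top (array([ 0.57542604, -0.14226395]), 46)
flange z 0.0438997249443811
dx -0.0011 dy 0.0003 dz 0.0990 rz -0.1  (yaw now -139.6)
```

Request:
arm_command:
  motion:
    - {"dx":-0.002,"dy":0,"dz":0.05,"rx":0,"ry":0,"rz":0,"fingers":0.06}
    - {"dx":-0.002,"dy":0,"dz":0.085,"rx":0,"ry":0,"rz":0,"fingers":0.06}
    - {"dx":-0.002,"dy":0,"dz":0.098,"rx":0,"ry":0,"rz":0,"fingers":0.06}
    - {"dx":-0.002,"dy":0,"dz":0.098,"rx":0,"ry":0,"rz":0,"fingers":0.06}
    - {"dx":-0.002,"dy":0,"dz":0.098,"rx":0,"ry":0,"rz":0,"fingers":0.0}
    - {"dx":-0.002,"dy":0,"dz":0.098,"rx":0,"ry":0,"rz":0,"fingers":0.0}
    - {"dx":-0.002,"dy":0,"dz":0.098,"rx":0,"ry":0,"rz":0,"fingers":0.0}
    - {"dx":-0.002,"dy":0,"dz":0.098,"rx":0,"ry":0,"rz":0,"fingers":0.0}
    - {"dx":-0.002,"dy":0,"dz":0.098,"rx":0,"ry":0,"rz":0,"fingers":0.0}
    - {"dx":-0.002,"dy":0,"dz":0.098,"rx":0,"ry":0,"rz":0,"fingers":0.0}
    - {"dx":-0.002,"dy":0,"dz":0.098,"rx":0,"ry":0,"rz":0,"fingers":0.0}
  force: 40

```text
clock: 15.8
tool_pos: [0.4359, 0.3306, 0.0521]
tool_rot: [[-0.76, -0.65, 0.0], [-0.65, 0.76, 0.0], [-0.0, 0.0, -1.0]]
wrist_force: [-1.3, 0.1, 2.0]
width: 0.133
grasp_force: 39.9
```

```bash
python3 - <<'E'
from h import *
st(); go(.5170,-.0652,.15,187.5)
E
```

```text
t 15.8 p [0.4359 0.3306 0.0521] yaw -139.5 zax [ 0.  0. -1.] F [-1.3  0.1  2. ] w 11.7 g 39.9 q6 -1.68
dx 0.1955 dy -0.3535 dz -0.0980 rz 33.0  (yaw now -139.5)
```

Request:
arm_command:
  motion:
    - {"dx":0,"dy":0,"dz":-0.04,"rx":0,"ry":0,"rz":0,"fingers":0.0}
    - {"dx":0,"dy":0,"dz":-0.08,"rx":0,"ry":0,"rz":0,"fingers":0.0}
    - {"dx":0.015,"dy":-0.03,"dz":-0.1,"rx":0,"ry":0,"rz":3,"fingers":0.0}
    - {"dx":0.035,"dy":-0.065,"dz":-0.1,"rx":0,"ry":0,"rz":6,"fingers":0.0}
    - {"dx":0.055,"dy":-0.1,"dz":-0.1,"rx":0,"ry":0,"rz":9,"fingers":0.0}
    - {"dx":0.075,"dy":-0.135,"dz":-0.1,"rx":0,"ry":0,"rz":12,"fingers":0.0}
    - {"dx":0.095,"dy":-0.17,"dz":-0.1,"rx":0,"ry":0,"rz":15,"fingers":0.0}
    - {"dx":0.115,"dy":-0.205,"dz":-0.1,"rx":0,"ry":0,"rz":18,"fingers":0.0}
    - {"dx":0.135,"dy":-0.24,"dz":-0.1,"rx":0,"ry":0,"rz":22,"fingers":0.0}
    - {"dx":0.155,"dy":-0.28,"dz":-0.1,"rx":0,"ry":0,"rz":26,"fingers":0.0}
    - {"dx":0.175,"dy":-0.315,"dz":-0.1,"rx":0,"ry":0,"rz":30,"fingers":0.0}
    - {"dx":0.19,"dy":-0.34,"dz":-0.1,"rx":0,"ry":0,"rz":33,"fingers":0.0}
    - {"dx":0.1955,"dy":-0.3535,"dz":-0.098,"rx":0,"ry":0,"rz":33,"fingers":0.0}
    - {"dx":0.1955,"dy":-0.3535,"dz":-0.098,"rx":0,"ry":0,"rz":33,"fingers":0.0}
    - {"dx":0.1955,"dy":-0.3535,"dz":-0.098,"rx":0,"ry":0,"rz":33,"fingers":0.0}
    - {"dx":0.1955,"dy":-0.3535,"dz":-0.098,"rx":0,"ry":0,"rz":33,"fingers":0.0}
  force: 40

```text
clock: 17.4
tool_pos: [0.5165, -0.0641, 0.1495]
tool_rot: [[-0.991, -0.133, -0.001], [-0.133, 0.991, 0.001], [0.001, 0.001, -1.0]]
wrist_force: [-0.4, -0.5, -3.2]
width: 0.134
grasp_force: 39.9
```

```bash
python3 - <<'E'
from h import *
st(); im,d=shot('scene','s5')
for z in(.126,.128): print('held',flange(d,arm.get_state()['tool_pos'][:2],z))
print('locked',flange(d,(.5745,-.141),.045))
E
```

```text
t 17.4 p [ 0.5165 -0.0641  0.1495] yaw -172.4 zax [-0.001  0.001 -1.   ] F [-0.4 -0.5 -3.2] w 11.8 g 39.9 q6 -1.88
held (array([ 0.51391599, -0.06463088]), 33)
held (array([ 0.51347534, -0.06446704]), 36)
locked (array([ 0.57297871, -0.14131955]), 15)
```

Request:
arm_command:
  motion:
    - {"dx":-0.001,"dy":-0.0005,"dz":0.02,"rx":0,"ry":0,"rz":0,"fingers":0.0}
    - {"dx":-0.001,"dy":-0.0005,"dz":0.04,"rx":0,"ry":0,"rz":0,"fingers":0.0}
    - {"dx":-0.001,"dy":-0.0005,"dz":0.053,"rx":0,"ry":0,"rz":0,"fingers":0.0}
    - {"dx":-0.001,"dy":-0.0005,"dz":0.056,"rx":0,"ry":0,"rz":0,"fingers":0.0}
    - {"dx":-0.001,"dy":-0.0005,"dz":0.059,"rx":0,"ry":0,"rz":0,"fingers":0.0}
    - {"dx":-0.001,"dy":-0.0005,"dz":0.062,"rx":0,"ry":0,"rz":0,"fingers":0.0}
    - {"dx":-0.001,"dy":-0.0005,"dz":0.065,"rx":0,"ry":0,"rz":0,"fingers":0.0}
    - {"dx":-0.001,"dy":-0.0005,"dz":0.065,"rx":0,"ry":0,"rz":0,"fingers":0.0}
  force: 40

```text
clock: 18.25
tool_pos: [0.5182, -0.0657, 0.0851]
tool_rot: [[-0.991, -0.131, 0.0], [-0.131, 0.991, -0.0], [-0.0, -0.0, -1.0]]
wrist_force: [0.1, 0.0, -2.4]
width: 0.134
grasp_force: 39.9
```

Request:
arm_command:
  motion:
    - {"dx":0,"dy":0,"dz":0.004,"rx":0,"ry":0,"rz":0,"fingers":0.0}
    - {"dx":0,"dy":0,"dz":0.008,"rx":0,"ry":0,"rz":0,"fingers":0.0}
    - {"dx":0,"dy":0,"dz":0.011,"rx":0,"ry":0,"rz":0,"fingers":0.0}
    - {"dx":0,"dy":0,"dz":0.0135,"rx":0,"ry":0,"rz":0,"fingers":0.0}
    - {"dx":0,"dy":0,"dz":0.0135,"rx":0,"ry":0,"rz":0,"fingers":0.0}
    - {"dx":0,"dy":0,"dz":0.0135,"rx":0,"ry":0,"rz":0,"fingers":0.0}
  force: 40

```text
clock: 18.85
tool_pos: [0.5181, -0.0657, 0.0714]
tool_rot: [[-0.991, -0.131, -0.0], [-0.131, 0.991, 0.0], [0.0, 0.0, -1.0]]
wrist_force: [-0.1, -0.1, -2.4]
width: 0.132
grasp_force: 39.9
```

Request:
arm_command:
  motion:
    - {"dx":0,"dy":0,"dz":0,"rx":0,"ry":0,"rz":5,"fingers":0.0}
    - {"dx":0,"dy":0,"dz":0,"rx":0,"ry":0,"rz":10,"fingers":0.0}
    - {"dx":0,"dy":0,"dz":0,"rx":0,"ry":0,"rz":15,"fingers":0.0}
    - {"dx":0,"dy":0,"dz":0,"rx":0,"ry":0,"rz":20,"fingers":0.0}
    - {"dx":0,"dy":0,"dz":0,"rx":0,"ry":0,"rz":25,"fingers":0.0}
    - {"dx":0,"dy":0,"dz":0,"rx":0,"ry":0,"rz":30,"fingers":0.0}
    - {"dx":0,"dy":0,"dz":0,"rx":0,"ry":0,"rz":35,"fingers":0.0}
    - {"dx":0,"dy":0,"dz":0,"rx":0,"ry":0,"rz":40,"fingers":0.0}
    - {"dx":0,"dy":0,"dz":0,"rx":0,"ry":0,"rz":45,"fingers":0.0}
    - {"dx":0,"dy":0,"dz":0,"rx":0,"ry":0,"rz":50,"fingers":0.0}
    - {"dx":0,"dy":0,"dz":0,"rx":0,"ry":0,"rz":55,"fingers":0.0}
    - {"dx":0,"dy":0,"dz":0,"rx":0,"ry":0,"rz":60,"fingers":0.0}
    - {"dx":0,"dy":0,"dz":0,"rx":0,"ry":0,"rz":60,"fingers":0.0}
    - {"dx":0,"dy":0,"dz":0.002,"rx":0,"ry":0,"rz":60,"fingers":0.0}
    - {"dx":0,"dy":0,"dz":0.004,"rx":0,"ry":0,"rz":60,"fingers":0.0}
    - {"dx":0,"dy":0,"dz":0.006,"rx":0,"ry":0,"rz":60,"fingers":0.0}
    - {"dx":0,"dy":0,"dz":0.006,"rx":0,"ry":0,"rz":60,"fingers":0.0}
  force: 40

```text
clock: 20.55
tool_pos: [0.5182, -0.0657, 0.0661]
tool_rot: [[-0.61, 0.793, -0.0], [0.793, 0.61, 0.0], [0.0, -0.0, -1.0]]
wrist_force: [-1.8, 0.7, 3.8]
width: 0.131
grasp_force: 40.0
```

Request:
arm_command:
  motion:
    - {"dx":0,"dy":0,"dz":0,"rx":0,"ry":0,"rz":0,"fingers":0.05}
    - {"dx":0,"dy":0,"dz":0,"rx":0,"ry":0,"rz":0,"fingers":0.05}
    - {"dx":0,"dy":0,"dz":0,"rx":0,"ry":0,"rz":0,"fingers":0.05}
    - {"dx":0,"dy":0,"dz":-0.04,"rx":0,"ry":0,"rz":0,"fingers":0.05}
    - {"dx":0,"dy":0,"dz":-0.09,"rx":0,"ry":0,"rz":0,"fingers":0.05}
    - {"dx":0,"dy":0,"dz":-0.14,"rx":0,"ry":0,"rz":0,"fingers":0.05}
    - {"dx":-0.12,"dy":-0.1,"dz":-0.14,"rx":0,"ry":0,"rz":0,"fingers":0.05}
    - {"dx":-0.12,"dy":-0.1,"dz":-0.14,"rx":0,"ry":0,"rz":0,"fingers":0.05}
    - {"dx":-0.16,"dy":-0.133,"dz":-0.14,"rx":0,"ry":0,"rz":0,"fingers":0.05}
    - {"dx":-0.2,"dy":-0.166,"dz":-0.14,"rx":0,"ry":0,"rz":0,"fingers":0.05}
    - {"dx":-0.2,"dy":-0.166,"dz":-0.14,"rx":0,"ry":0,"rz":0,"fingers":0.05}
    - {"dx":-0.2,"dy":-0.166,"dz":-0.14,"rx":0,"ry":0,"rz":0,"fingers":0.05}
  force: 20

```text
clock: 21.75
tool_pos: [0.5079, -0.3304, 0.2056]
tool_rot: [[-0.606, 0.795, 0.001], [0.795, 0.606, -0.002], [-0.002, -0.001, -1.0]]
wrist_force: [-0.0, 0.6, 0.5]
width: 0.565
grasp_force: 0.0
```

```bash
python3 - <<'E'
from h import *
st(); im,d=shot('top','t6')
P=cloud('top',d).reshape(-1,3)
for c in((.5745,-.141),(.5154,-.0663)):
    print(flange(d,c,.044,'top')); r=np.hypot(*(P[:,:2]-c).T); q=P[(r<.033)&(P[:,2]>.035)&(P[:,2]<.056)]
    A=np.c_[q[:,:2]-c,np.ones(len(q))]; print('plane',np.linalg.lstsq(A,q[:,2],rcond=None)[0])
r=np.hypot(*(P[:,:2]-(.558,-.354)).T); k=P[(r<.05)&(P[:,2]>.134)&(P[:,2]<.15)]; print('knob',len(k),k.mean(0) if len(k) else '')
cv2.imwrite('pics/c4.png',cv2.resize(im[150:350,150:490],(800,470),interpolation=cv2.INTER_CUBIC))
E
```

```text
t 21.8 p [ 0.5079 -0.3304  0.2056] yaw 127.3 zax [ 0.001 -0.002 -1.   ] F [-0.   0.6  0.5] w 49.8 g 0.0 q6 -1.27
(array([ 0.57543665, -0.1422128 ]), 46)
plane [-0.00872109  0.00946724  0.04413734]
(array([ 0.51663659, -0.06703805]), 46)
plane [ 0.00197501 -0.00839178  0.04413138]
knob 0
```

View pics/c4.png

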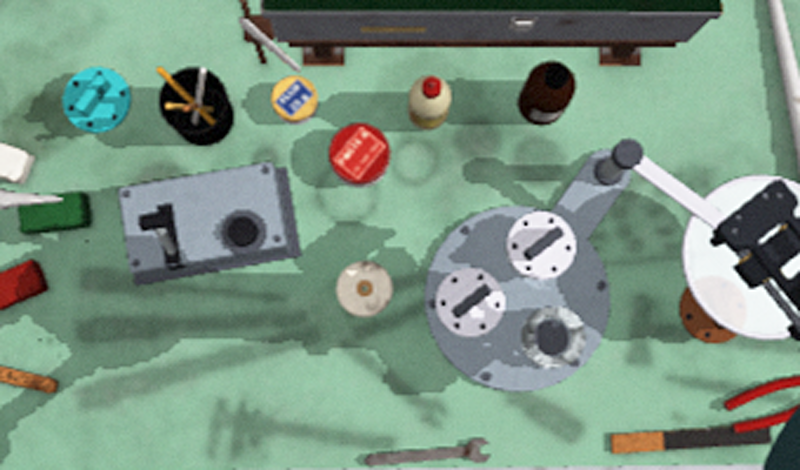

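Both plates sit flush, at crop (543,243) and (470,301) with flange z 0.044. Next, the guard knob.

```bash
python3 - <<'E'
from h import *
st(); go(.5585,-.3545,.2,98); go(.5585,-.3545,.13,98)
E
```

```text
t 21.8 p [ 0.5079 -0.3295  0.2053] yaw 127.3 zax [ 0.    -0.001 -1.   ] F [-0.1 -0.5  0. ] w 50.2 g 0.0 q6 -1.27
dx -0.0506 dy 0.0251 dz 0.0054 rz 29.3  (yaw now 127.3)
dx -0.0505 dy 0.0252 dz 0.0754 rz 29.3  (yaw now 127.3)
```

Request:
arm_command:
  motion:
    - {"dx":-0.025,"dy":0.012,"dz":0,"rx":0,"ry":0,"rz":8,"fingers":0.05}
    - {"dx":-0.05,"dy":0.025,"dz":0,"rx":0,"ry":0,"rz":16,"fingers":0.05}
    - {"dx":-0.0505,"dy":0.025,"dz":0,"rx":0,"ry":0,"rz":24,"fingers":0.05}
    - {"dx":-0.0505,"dy":0.025,"dz":0,"rx":0,"ry":0,"rz":29,"fingers":0.05}
    - {"dx":-0.0505,"dy":0.025,"dz":0.0,"rx":0,"ry":0,"rz":29,"fingers":0.05}
    - {"dx":-0.0505,"dy":0.025,"dz":0.04,"rx":0,"ry":0,"rz":29,"fingers":0.05}
    - {"dx":-0.0505,"dy":0.025,"dz":0.0755,"rx":0,"ry":0,"rz":29,"fingers":0.05}
    - {"dx":-0.0505,"dy":0.025,"dz":0.0755,"rx":0,"ry":0,"rz":29,"fingers":0.05}
    - {"dx":-0.0505,"dy":0.025,"dz":0.0755,"rx":0,"ry":0,"rz":29,"fingers":0.0}
    - {"dx":-0.0505,"dy":0.025,"dz":0.0755,"rx":0,"ry":0,"rz":29,"fingers":0.0}
    - {"dx":-0.0505,"dy":0.025,"dz":0.0755,"rx":0,"ry":0,"rz":29,"fingers":0.0}
    - {"dx":-0.0505,"dy":0.025,"dz":0.0755,"rx":0,"ry":0,"rz":29,"fingers":0.0}
    - {"dx":-0.0505,"dy":0.025,"dz":0.0755,"rx":0,"ry":0,"rz":29,"fingers":0.0}
    - {"dx":-0.0505,"dy":0.025,"dz":0.0755,"rx":0,"ry":0,"rz":29,"fingers":0.0}
    - {"dx":-0.0505,"dy":0.025,"dz":0.0755,"rx":0,"ry":0,"rz":29,"fingers":0.0}
  force: 20

```text
clock: 23.3
tool_pos: [0.5586, -0.352, 0.1317]
tool_rot: [[-0.149, 0.989, 0.0], [0.989, 0.149, -0.003], [-0.003, -0.0, -1.0]]
wrist_force: [-4.2, -3.9, 2.1]
width: 0.195
grasp_force: 20.0
```

```bash
python3 - <<'E'
from h import *
st()
# station centre in robot frame ~ top + (.0015,.0005); angle to swing back
c=np.array([.5240,-.1203]);H=np.array([.6595,-.2195]);k=np.array(arm.get_state()['tool_pos'][:2])
f=lambda p:np.degrees(np.arctan2(*(p-H)[::-1]))
print(f(k)%360,f(c)%360,np.hypot(*(k-H)),np.hypot(*(c-H)))
arc(H,range(-6,-103,-6))
E
```

```text
t 23.3 p [ 0.5586 -0.352   0.1317] yaw 98.5 zax [ 0.    -0.003 -1.   ] F [-4.2 -3.9  2.1] w 17.2 g 20.0 q6 -0.75
232.7117264736339 143.79201795234601 0.1665382703031365 0.16793120615299584
{"dx": 0.013, "dy": -0.011, "dz": 0, "rx": 0, "ry": 0, "rz": 6, "fingers": 0},
{"dx": 0.027, "dy": -0.022, "dz": 0, "rx": 0, "ry": 0, "rz": 12, "fingers": 0},
{"dx": 0.043, "dy": -0.030, "dz": 0, "rx": 0, "ry": 0, "rz": 18, "fingers": 0},
{"dx": 0.059, "dy": -0.037, "dz": 0, "rx": 0, "ry": 0, "rz": 24, "fingers": 0},
{"dx": 0.075, "dy": -0.042, "dz": 0, "rx": 0, "ry": 0, "rz": 30, "fingers": 0},
{"dx": 0.092, "dy": -0.045, "dz": 0, "rx": 0, "ry": 0, "rz": 36, "fingers": 0},
{"dx": 0.110, "dy": -0.047, "dz": 0, "rx": 0, "ry": 0, "rz": 42, "fingers": 0},
{"dx": 0.127, "dy": -0.047, "dz": 0, "rx": 0, "ry": 0, "rz": 48, "fingers": 0},
{"dx": 0.144, "dy": -0.045, "dz": 0, "rx": 0, "ry": 0, "rz": 54, "fingers": 0},
{"dx": 0.161, "dy": -0.041, "dz": 0, "rx": 0, "ry": 0, "rz": 60, "fingers": 0},
{"dx": 0.178, "dy": -0.035, "dz": 0, "rx": 0, "ry": 0, "rz": 66, "fingers": 0},
{"dx": 0.194, "dy": -0.028, "dz": 0, "rx": 0, "ry": 0, "rz": 72, "fingers": 0},
{"dx": 0.209, "dy": -0.019, "dz": 0, "rx": 0, "ry": 0, "rz": 78, "fingers": 0},
{"dx": 0.223, "dy": -0.008, "dz": 0, "rx": 0, "ry": 0, "rz": 84, "fingers": 0},
{"dx": 0.235, "dy": 0.003, "dz": 0, "rx": 0, "ry": 0, "rz": 90, "fingers": 0},
{"dx": 0.247, "dy": 0.017, "dz": 0, "rx": 0, "ry": 0, "rz": 96, "fingers": 0},
{"dx": 0.257, "dy": 0.031, "dz": 0, "rx": 0, "ry": 0, "rz": 102, "fingers": 0},
```

Request:
arm_command:
  motion:
    - {"dx":0.013,"dy":-0.011,"dz":0,"rx":0,"ry":0,"rz":6,"fingers":0}
    - {"dx":0.027,"dy":-0.022,"dz":0,"rx":0,"ry":0,"rz":12,"fingers":0}
    - {"dx":0.043,"dy":-0.03,"dz":0,"rx":0,"ry":0,"rz":18,"fingers":0}
    - {"dx":0.059,"dy":-0.037,"dz":0,"rx":0,"ry":0,"rz":24,"fingers":0}
    - {"dx":0.075,"dy":-0.042,"dz":0,"rx":0,"ry":0,"rz":30,"fingers":0}
    - {"dx":0.092,"dy":-0.045,"dz":0,"rx":0,"ry":0,"rz":36,"fingers":0}
    - {"dx":0.11,"dy":-0.047,"dz":0,"rx":0,"ry":0,"rz":42,"fingers":0}
    - {"dx":0.127,"dy":-0.047,"dz":0,"rx":0,"ry":0,"rz":48,"fingers":0}
    - {"dx":0.144,"dy":-0.045,"dz":0,"rx":0,"ry":0,"rz":54,"fingers":0}
    - {"dx":0.161,"dy":-0.041,"dz":0,"rx":0,"ry":0,"rz":60,"fingers":0}
    - {"dx":0.178,"dy":-0.035,"dz":0,"rx":0,"ry":0,"rz":66,"fingers":0}
    - {"dx":0.194,"dy":-0.028,"dz":0,"rx":0,"ry":0,"rz":72,"fingers":0}
    - {"dx":0.209,"dy":-0.019,"dz":0,"rx":0,"ry":0,"rz":78,"fingers":0}
    - {"dx":0.223,"dy":-0.008,"dz":0,"rx":0,"ry":0,"rz":84,"fingers":0}
    - {"dx":0.229,"dy":-0.003,"dz":0,"rx":0,"ry":0,"rz":87,"fingers":0}
    - {"dx":0.233,"dy":0.001,"dz":0,"rx":0,"ry":0,"rz":89,"fingers":0}
    - {"dx":0.233,"dy":0.001,"dz":0,"rx":0,"ry":0,"rz":89,"fingers":0}
    - {"dx":0.233,"dy":0.001,"dz":0,"rx":0,"ry":0,"rz":89,"fingers":0}
  force: 20

```text
clock: 25.1
tool_pos: [0.5266, -0.1199, 0.1317]
tool_rot: [[0.986, 0.167, 0.003], [0.167, -0.986, -0.001], [0.003, 0.001, -1.0]]
wrist_force: [0.2, 0.4, 5.7]
width: 0.201
grasp_force: 20.0
```

```bash
python3 - <<'E'
from h import *
st(); c=np.array([.5240,-.1203]);H=np.array([.6595,-.2195]);k=np.array(arm.get_state()['tool_pos'][:2])
f=lambda p:np.degrees(np.arctan2(*(p-H)[::-1]))
print(f(k)%360,f(c)%360); arc(H,(-2,-4))
E
```

```text
t 25.1 p [ 0.5266 -0.1199  0.1317] yaw 9.6 zax [ 0.003 -0.001 -1.   ] F [0.2 0.4 5.7] w 17.7 g 20.0 q6 1.13
143.13768565952103 143.79201795234601
{"dx": 0.004, "dy": -0.004, "dz": 0, "rx": 0, "ry": 0, "rz": 2, "fingers": 0},
{"dx": 0.009, "dy": -0.008, "dz": 0, "rx": 0, "ry": 0, "rz": 4, "fingers": 0},
```

Request:
arm_command:
  motion:
    - {"dx":0.002,"dy":-0.002,"dz":0,"rx":0,"ry":0,"rz":1,"fingers":0}
    - {"dx":0.004,"dy":-0.004,"dz":0,"rx":0,"ry":0,"rz":2,"fingers":0}
    - {"dx":0.004,"dy":-0.004,"dz":0,"rx":0,"ry":0,"rz":2,"fingers":0}
    - {"dx":0.004,"dy":-0.004,"dz":0,"rx":0,"ry":0,"rz":2,"fingers":0}
  force: 20

```text
clock: 25.5
tool_pos: [0.5283, -0.1179, 0.1316]
tool_rot: [[0.991, 0.133, -0.0], [0.133, -0.991, -0.005], [-0.001, 0.005, -1.0]]
wrist_force: [-4.9, -8.2, 8.7]
width: 0.2
grasp_force: 20.0
```

Request:
arm_command:
  motion:
    - {"dx":0,"dy":0,"dz":0,"rx":0,"ry":0,"rz":0,"fingers":0.05}
    - {"dx":0,"dy":0,"dz":0,"rx":0,"ry":0,"rz":0,"fingers":0.05}
    - {"dx":0,"dy":0,"dz":0,"rx":0,"ry":0,"rz":0,"fingers":0.05}
    - {"dx":0,"dy":0,"dz":-0.04,"rx":0,"ry":0,"rz":0,"fingers":0.05}
    - {"dx":0,"dy":0,"dz":-0.08,"rx":0,"ry":0,"rz":0,"fingers":0.05}
    - {"dx":0,"dy":0,"dz":-0.1,"rx":0,"ry":0,"rz":0,"fingers":0.03}
    - {"dx":0,"dy":0,"dz":-0.1,"rx":0,"ry":0,"rz":-8,"fingers":0.0}
  force: 20

```text
clock: 26.2
tool_pos: [0.531, -0.1154, 0.2342]
tool_rot: [[0.963, 0.271, 0.007], [0.271, -0.963, -0.002], [0.006, 0.003, -1.0]]
wrist_force: [0.1, 0.5, -0.1]
width: 0.411
grasp_force: 0.0
```

```bash
python3 - <<'E'
from h import *
st(); im,d=shot('top','t7'); im2,d2=shot('scene','s7')
P=cloud('top',d).reshape(-1,3); cv2.imwrite('pics/c5.png',cv2.resize(im[190:330,180:440],(780,420),interpolation=cv2.INTER_CUBIC))
b=P[(np.hypot(*(P[:,:2]-(.586,.164)).T)<.022)&(P[:,2]>.079)&(P[:,2]<.09)]; print('btn',len(b),b.mean(0),cv2.minEnclosingCircle((b[:,:2]*1000).astype(np.float32)))
k=P[(np.hypot(*(P[:,:2]-(.589,.24)).T)<.04)&(P[:,2]>.13)]; print('lever',k.mean(0),cv2.minAreaRect((k[:,:2]*1000).astype(np.float32)))
t=P[(np.hypot(*(P[:,:2]-(.606,.207)).T)<.1)&(abs(P[:,2]-.07)<.003)]; print('box',cv2.minAreaRect((t[:,:2]*1000).astype(np.float32)))
t=P[(np.hypot(*(P[:,:2]-(.52,-.12)).T)<.14)&(abs(P[:,2]-.10)<.004)]; print('disc',cv2.minEnclosingCircle((t[:,:2]*1000).astype(np.float32)))
go(.587,.166,.2,100)
E
```

```text
t 26.2 p [ 0.531  -0.1154  0.2342] yaw 15.7 zax [ 0.007 -0.002 -1.   ] F [ 0.1  0.5 -0.1] w 36.2 g 0.0 q6 1.04
btn 118 [0.58683253 0.16356921 0.08380374] ((588.105224609375, 163.6823272705078), 15.38601303100586)
lever [0.58918577 0.23978598 0.14139962] ((589.3514404296875, 240.35025024414062), (15.855488777160645, 28.044189453125), 13.425532341003418)
box ((628.6841430664062, 211.33157348632812), (142.85362243652344, 159.1208953857422), 9.526542663574219)
disc ((523.3231811523438, -120.76551055908203), 82.8998031616211)
dx 0.1314 dy -0.2550 dz 0.0308 rz -84.4  (yaw now 15.6)
```

View pics/c5.png

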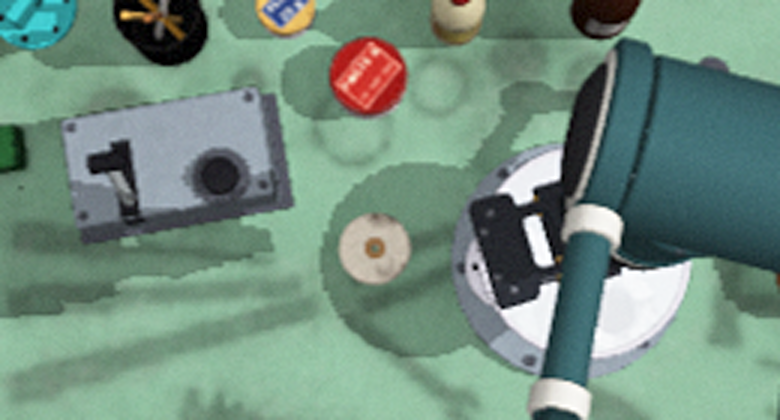

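The guard disc is centred on the station at about crop (573,270). On the box the button is at (218,175) and the lever crossbar at (108,158), still up. I go above the button.

Request:
arm_command:
  motion:
    - {"dx":0.012,"dy":-0.023,"dz":0.0,"rx":0,"ry":0,"rz":-8,"fingers":0}
    - {"dx":0.024,"dy":-0.046,"dz":0.0,"rx":0,"ry":0,"rz":-16,"fingers":0}
    - {"dx":0.036,"dy":-0.07,"dz":0.0,"rx":0,"ry":0,"rz":-24,"fingers":0}
    - {"dx":0.048,"dy":-0.093,"dz":0.0,"rx":0,"ry":0,"rz":-32,"fingers":0}
    - {"dx":0.06,"dy":-0.116,"dz":0.0,"rx":0,"ry":0,"rz":-40,"fingers":0}
    - {"dx":0.072,"dy":-0.14,"dz":0.0,"rx":0,"ry":0,"rz":-48,"fingers":0}
    - {"dx":0.084,"dy":-0.163,"dz":0.0,"rx":0,"ry":0,"rz":-56,"fingers":0}
    - {"dx":0.096,"dy":-0.186,"dz":0.0,"rx":0,"ry":0,"rz":-64,"fingers":0}
    - {"dx":0.108,"dy":-0.21,"dz":0.0,"rx":0,"ry":0,"rz":-72,"fingers":0}
    - {"dx":0.12,"dy":-0.233,"dz":0.0,"rx":0,"ry":0,"rz":-80,"fingers":0}
    - {"dx":0.131,"dy":-0.255,"dz":0.0,"rx":0,"ry":0,"rz":-84,"fingers":0}
    - {"dx":0.131,"dy":-0.255,"dz":0.03,"rx":0,"ry":0,"rz":-84,"fingers":0}
    - {"dx":0.131,"dy":-0.255,"dz":0.03,"rx":0,"ry":0,"rz":-84,"fingers":0}
    - {"dx":0.131,"dy":-0.255,"dz":0.03,"rx":0,"ry":0,"rz":-84,"fingers":0}
  force: 20

```text
clock: 27.7
tool_pos: [0.585, 0.1654, 0.1981]
tool_rot: [[-0.164, 0.986, -0.004], [0.986, 0.164, -0.001], [-0.0, -0.005, -1.0]]
wrist_force: [1.1, 0.1, 0.3]
width: 0.004
grasp_force: 0.0
```

```bash
python3 - <<'E'
from h import *
st(); go(.5885,.165,.105,100)
E
```

```text
t 27.7 p [0.585  0.1654 0.1981] yaw 99.4 zax [-0.004 -0.001 -1.   ] F [1.1 0.1 0.3] w 0.4 g 0.0 q6 0.07
dx -0.0009 dy 0.0038 dz 0.0930 rz -0.6  (yaw now 99.4)
```

Request:
arm_command:
  motion:
    - {"dx":-0.001,"dy":0.0035,"dz":0.04,"rx":0,"ry":0,"rz":0,"fingers":0}
    - {"dx":-0.001,"dy":0.0035,"dz":0.075,"rx":0,"ry":0,"rz":0,"fingers":0}
    - {"dx":-0.001,"dy":0.0035,"dz":0.093,"rx":0,"ry":0,"rz":0,"fingers":0}
    - {"dx":-0.001,"dy":0.0035,"dz":0.096,"rx":0,"ry":0,"rz":0,"fingers":0}
    - {"dx":-0.001,"dy":0.0035,"dz":0.099,"rx":0,"ry":0,"rz":0,"fingers":0}
    - {"dx":-0.001,"dy":0.0035,"dz":0.102,"rx":0,"ry":0,"rz":0,"fingers":0}
    - {"dx":-0.001,"dy":0.0035,"dz":0.103,"rx":0,"ry":0,"rz":0,"fingers":0}
    - {"dx":-0.001,"dy":0.0035,"dz":0.103,"rx":0,"ry":0,"rz":0,"fingers":0}
    - {"dx":-0.001,"dy":0.0035,"dz":0.103,"rx":0,"ry":0,"rz":0,"fingers":0}
  force: 20

```text
clock: 28.6
tool_pos: [0.5914, 0.1653, 0.0983]
tool_rot: [[-0.166, 0.986, 0.003], [0.986, 0.166, 0.0], [-0.0, 0.003, -1.0]]
wrist_force: [1.6, -1.0, 2.4]
width: 0.007
grasp_force: 1.1
```

```bash
python3 - <<'E'
from h import *
st(); im,d=shot('scene','s8'); P=cloud('scene',d).reshape(-1,3)
k=P[(np.hypot(*(P[:,:2]-(.57,.24)).T)<.09)&(P[:,2]>.078)&(P[:,1]>.215)&(P[:,2]<.16)]; print(len(k),k.mean(0),k.max(0))
cv2.imwrite('pics/c6.png',cv2.resize(im[250:370,170:310],(700,600)))
E
```

```text
t 28.6 p [0.5914 0.1653 0.0983] yaw 99.5 zax [ 0.003  0.    -1.   ] F [ 1.6 -1.   2.4] w 0.6 g 1.1 q6 0.07
268 [0.56829135 0.24094115 0.12606244] [0.58001303 0.25520933 0.15260587]
```

View pics/c6.png

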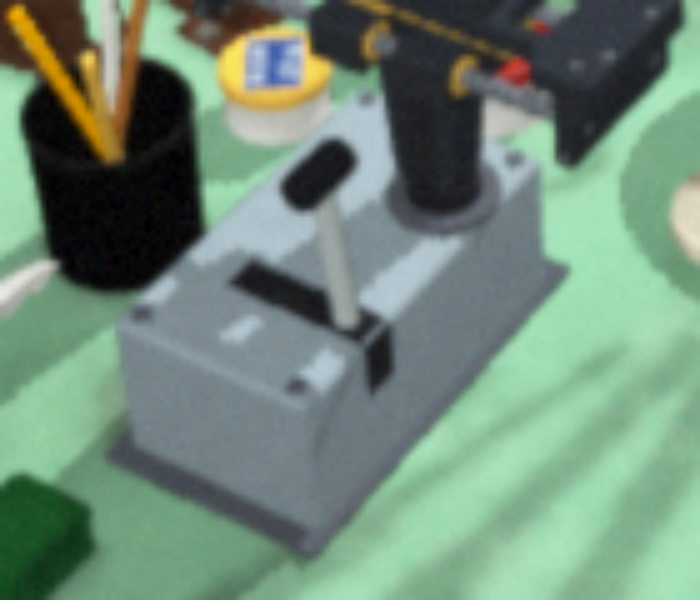

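The crossbar at crop (318,172) is near upright and has shifted only slightly. I press a bit further.

Request:
arm_command:
  motion:
    - {"dx":0,"dy":0,"dz":0.002,"rx":0,"ry":0,"rz":0,"fingers":0}
    - {"dx":0,"dy":0,"dz":0.004,"rx":0,"ry":0,"rz":0,"fingers":0}
    - {"dx":0,"dy":0,"dz":0.004,"rx":0,"ry":0,"rz":0,"fingers":0}
    - {"dx":0,"dy":0,"dz":0.004,"rx":0,"ry":0,"rz":0,"fingers":0}
    - {"dx":0,"dy":0,"dz":0.004,"rx":0,"ry":0,"rz":0,"fingers":0}
  force: 20

```text
clock: 29.15
tool_pos: [0.5913, 0.1654, 0.0952]
tool_rot: [[-0.166, 0.986, 0.002], [0.986, 0.166, 0.0], [-0.0, 0.002, -1.0]]
wrist_force: [-1.7, -2.4, 11.9]
width: 0.002
grasp_force: 6.2
```

```bash
cat > lev.py <<'E'
from h import *
st()
for n in('scene','top'):
    im,d=shot(n,'lv_'+n); P=cloud(n,d).reshape(-1,3)
    for lo,hi in((.078,.1),(.1,.13),(.13,.156)):
        k=P[(abs(P[:,0]-.55)<.08)&(P[:,2]>lo)&(P[:,2]<hi)&(P[:,1]>.215)&(P[:,1]<.27)]
        if len(k)>8: print(n,lo,len(k),np.round(k.mean(0),4),cv2.minAreaRect((k[:,:2]*1000).astype(np.float32)))
E
python3 lev.py
```

```text
t 29.1 p [0.5913 0.1654 0.0952] yaw 99.5 zax [ 0.002  0.    -1.   ] F [-1.7 -2.4 11.9] w 0.2 g 6.2 q6 0.07
scene 0.078 172 [0.4916 0.2294 0.0892] ((501.9136962890625, 230.3078155517578), (48.08576583862305, 24.230009078979492), 11.918971061706543)
top 0.078 27 [0.5102 0.2261 0.0813] ((512.1217651367188, 226.48814392089844), (17.07870101928711, 9.323554992675781), 2.6613266468048096)
```

Request:
arm_command:
  motion:
    - {"dx":0,"dy":0,"dz":-0.03,"rx":0,"ry":0,"rz":0,"fingers":0}
    - {"dx":0,"dy":0,"dz":-0.08,"rx":0,"ry":0,"rz":0,"fingers":0}
    - {"dx":0,"dy":-0.03,"dz":-0.1,"rx":0,"ry":0,"rz":8,"fingers":0.06}
    - {"dx":0,"dy":-0.06,"dz":-0.1,"rx":0,"ry":0,"rz":16,"fingers":0.06}
    - {"dx":0,"dy":-0.06,"dz":-0.1,"rx":0,"ry":0,"rz":24,"fingers":0.06}
    - {"dx":0,"dy":-0.06,"dz":-0.1,"rx":0,"ry":0,"rz":32,"fingers":0.06}
    - {"dx":0,"dy":-0.06,"dz":-0.1,"rx":0,"ry":0,"rz":40,"fingers":0.06}
    - {"dx":0,"dy":-0.06,"dz":-0.1,"rx":0,"ry":0,"rz":48,"fingers":0.06}
    - {"dx":0,"dy":-0.06,"dz":-0.1,"rx":0,"ry":0,"rz":56,"fingers":0.06}
    - {"dx":0,"dy":-0.06,"dz":-0.1,"rx":0,"ry":0,"rz":64,"fingers":0.06}
    - {"dx":0,"dy":-0.06,"dz":-0.1,"rx":0,"ry":0,"rz":72,"fingers":0.06}
    - {"dx":0,"dy":-0.06,"dz":-0.1,"rx":0,"ry":0,"rz":80,"fingers":0.06}
    - {"dx":0,"dy":-0.06,"dz":-0.1,"rx":0,"ry":0,"rz":88,"fingers":0.06}
    - {"dx":0,"dy":-0.06,"dz":-0.1,"rx":0,"ry":0,"rz":90,"fingers":0.06}
  force: 10

```text
clock: 30.65
tool_pos: [0.53, 0.1556, 0.1919]
tool_rot: [[0.987, 0.162, -0.002], [0.162, -0.987, 0.0], [-0.002, -0.001, -1.0]]
wrist_force: [-0.3, -0.3, -0.2]
width: 0.678
grasp_force: 0.0
```

```bash
sed -i 's/abs(P\[:,0\]-.55)<.08/abs(P[:,0]-.53)<.08/; s/>.215/>.195/' lev.py; python3 lev.py; python3 - <<'E'
from h import *
im=cv2.imread('pics/lv_top.png'); cv2.imwrite('pics/c7.png',cv2.resize(im[210:300,180:300],(800,600),interpolation=cv2.INTER_CUBIC))
E
```

```text
t 30.6 p [0.53   0.1556 0.1919] yaw 9.3 zax [-0.002  0.    -1.   ] F [-0.3 -0.3 -0.2] w 59.8 g 0.0 q6 1.65
scene 0.078 197 [0.4913 0.2276 0.0894] ((497.8507080078125, 231.84884643554688), (48.15058898925781, 29.55057144165039), 29.631681442260742)
top 0.078 89 [0.487  0.2217 0.0911] ((487.3153991699219, 222.20156860351562), (16.070945739746094, 27.9410400390625), 11.484588623046875)
```

View pics/c7.png

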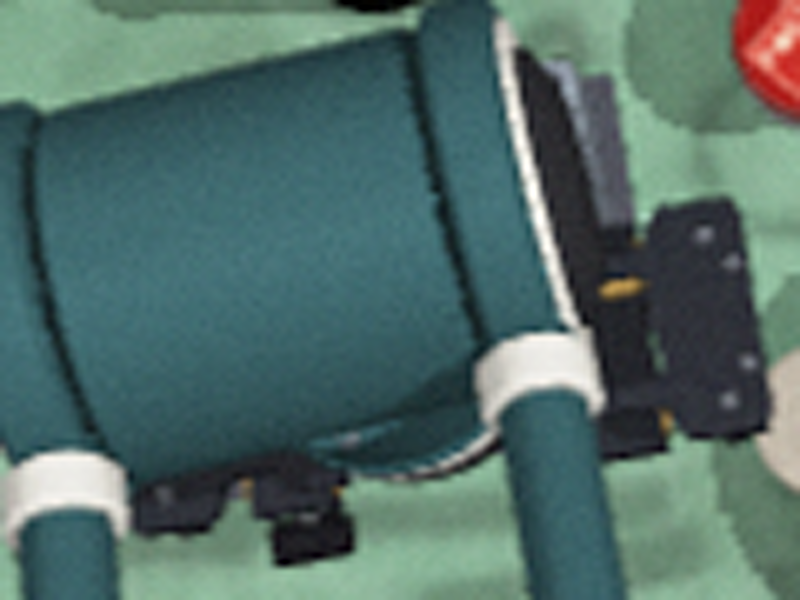

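The arm hides the box. The crossbar shows at crop (315,540), and the cloud puts it at (0.487, 0.222), which is where a dropped lever should be.

```bash
python3 - <<'E'
from h import *
go(.4885,.223,.15,10.5); go(.4885,.223,.09,10.5)
E
```

```text
dx -0.0298 dy -0.0734 dz 0.0420 rz -1.0  (yaw now 9.5)
dx -0.0296 dy -0.0734 dz 0.1020 rz -1.0  (yaw now 9.5)
```

Request:
arm_command:
  motion:
    - {"dx":-0.015,"dy":-0.035,"dz":0,"rx":0,"ry":0,"rz":-1,"fingers":0.055}
    - {"dx":-0.0295,"dy":-0.0735,"dz":0.0,"rx":0,"ry":0,"rz":-1,"fingers":0.055}
    - {"dx":-0.0295,"dy":-0.0735,"dz":0.0,"rx":0,"ry":0,"rz":-1,"fingers":0.055}
    - {"dx":-0.0295,"dy":-0.0735,"dz":0.03,"rx":0,"ry":0,"rz":-1,"fingers":0.055}
    - {"dx":-0.0295,"dy":-0.0735,"dz":0.06,"rx":0,"ry":0,"rz":-1,"fingers":0.055}
    - {"dx":-0.0295,"dy":-0.0735,"dz":0.09,"rx":0,"ry":0,"rz":-1,"fingers":0.055}
    - {"dx":-0.0295,"dy":-0.0735,"dz":0.101,"rx":0,"ry":0,"rz":-1,"fingers":0.055}
    - {"dx":-0.0295,"dy":-0.0735,"dz":0.101,"rx":0,"ry":0,"rz":-1,"fingers":0.055}
    - {"dx":-0.0295,"dy":-0.0735,"dz":0.101,"rx":0,"ry":0,"rz":-1,"fingers":0.0}
    - {"dx":-0.0295,"dy":-0.0735,"dz":0.101,"rx":0,"ry":0,"rz":-1,"fingers":0.0}
    - {"dx":-0.0295,"dy":-0.0735,"dz":0.101,"rx":0,"ry":0,"rz":-1,"fingers":0.0}
    - {"dx":-0.0295,"dy":-0.0735,"dz":0.101,"rx":0,"ry":0,"rz":-1,"fingers":0.0}
    - {"dx":-0.0295,"dy":-0.0735,"dz":0.101,"rx":0,"ry":0,"rz":-1,"fingers":0.0}
    - {"dx":-0.0295,"dy":-0.0735,"dz":0.101,"rx":0,"ry":0,"rz":-1,"fingers":0.0}
  force: 10

```text
clock: 32.15
tool_pos: [0.4906, 0.2251, 0.0936]
tool_rot: [[0.983, 0.182, 0.003], [0.182, -0.983, 0.004], [0.003, -0.004, -1.0]]
wrist_force: [-0.7, 6.0, 1.4]
width: 0.316
grasp_force: 10.0
```

```bash
python3 - <<'E'
from h import *
st(); s=arm.get_state();R=np.array(s['tool_rot'])
bx=np.array([np.cos(np.radians(10.5)),np.sin(np.radians(10.5)),0])
for l in(1.4,1.3,1.2,1.1,1.,.9,.8,.7,.6,.5,.4,.3,.2,.1):
    f=l-.3; w=bx*(.085*(np.sin(1.2)-np.sin(f)))+[0,0,.085*(np.cos(f)-np.cos(1.2))]; print(l,np.round(R.T@w,3))
E
```

```text
t 32.1 p [0.4906 0.2251 0.0936] yaw 10.5 zax [ 0.003  0.004 -1.   ] F [-0.7  6.   1.4] w 27.8 g 10.0 q6 1.77
1.4 [ 0.003 -0.    -0.008]
1.3 [ 0.008 -0.    -0.015]
1.2 [ 0.013 -0.    -0.022]
1.1 [ 0.018 -0.    -0.028]
1.0 [ 0.025 -0.    -0.034]
0.9 [ 0.031 -0.    -0.039]
0.8 [ 0.039 -0.    -0.044]
0.7 [ 0.046 -0.    -0.047]
0.6 [ 0.054 -0.    -0.05 ]
0.5 [ 0.063 -0.    -0.052]
0.4 [ 0.071 -0.    -0.054]
0.3 [ 0.079 -0.    -0.054]
0.2 [ 0.088 -0.    -0.053]
0.1 [ 0.096 -0.    -0.052]
```

Request:
arm_command:
  motion:
    - {"dx":0.003,"dy":0,"dz":-0.008,"rx":0,"ry":0,"rz":0,"fingers":0}
    - {"dx":0.008,"dy":0,"dz":-0.015,"rx":0,"ry":0,"rz":0,"fingers":0}
    - {"dx":0.013,"dy":0,"dz":-0.022,"rx":0,"ry":0,"rz":0,"fingers":0}
    - {"dx":0.018,"dy":0,"dz":-0.028,"rx":0,"ry":0,"rz":0,"fingers":0}
    - {"dx":0.025,"dy":0,"dz":-0.034,"rx":0,"ry":0,"rz":0,"fingers":0}
    - {"dx":0.031,"dy":0,"dz":-0.039,"rx":0,"ry":0,"rz":0,"fingers":0}
    - {"dx":0.039,"dy":0,"dz":-0.044,"rx":0,"ry":0,"rz":0,"fingers":0}
    - {"dx":0.046,"dy":0,"dz":-0.047,"rx":0,"ry":0,"rz":0,"fingers":0}
    - {"dx":0.054,"dy":0,"dz":-0.05,"rx":0,"ry":0,"rz":0,"fingers":0}
    - {"dx":0.063,"dy":0,"dz":-0.052,"rx":0,"ry":0,"rz":0,"fingers":0}
    - {"dx":0.071,"dy":0,"dz":-0.054,"rx":0,"ry":0,"rz":0,"fingers":0}
    - {"dx":0.079,"dy":0,"dz":-0.054,"rx":0,"ry":0,"rz":0,"fingers":0}
    - {"dx":0.088,"dy":0,"dz":-0.053,"rx":0,"ry":0,"rz":0,"fingers":0}
    - {"dx":0.096,"dy":0,"dz":-0.052,"rx":0,"ry":0,"rz":0,"fingers":0}
    - {"dx":0.1,"dy":0,"dz":-0.051,"rx":0,"ry":0,"rz":0,"fingers":0}
    - {"dx":0.1,"dy":0,"dz":-0.051,"rx":0,"ry":0,"rz":0,"fingers":0}
  force: 12

```text
clock: 33.75
tool_pos: [0.5897, 0.2425, 0.1441]
tool_rot: [[0.983, 0.183, 0.003], [0.183, -0.983, 0.002], [0.003, -0.002, -1.0]]
wrist_force: [0.4, 5.5, 3.4]
width: 0.314
grasp_force: 12.0
```

```bash
python3 - <<'E'
from h import *
st()
E
```

```text
t 33.8 p [0.5897 0.2425 0.1441] yaw 10.5 zax [ 0.003  0.002 -1.   ] F [0.4 5.5 3.4] w 27.7 g 12.0 q6 1.74
```

Still gripped, at the up position. I release and retreat upward, then back off.

Request:
arm_command:
  motion:
    - {"dx":0,"dy":0,"dz":0,"rx":0,"ry":0,"rz":0,"fingers":0.055}
    - {"dx":0,"dy":0,"dz":0,"rx":0,"ry":0,"rz":0,"fingers":0.055}
    - {"dx":0,"dy":0,"dz":0,"rx":0,"ry":0,"rz":0,"fingers":0.055}
    - {"dx":0,"dy":0,"dz":-0.03,"rx":0,"ry":0,"rz":0,"fingers":0.055}
    - {"dx":0,"dy":0,"dz":-0.07,"rx":0,"ry":0,"rz":0,"fingers":0.055}
    - {"dx":0,"dy":0,"dz":-0.1,"rx":0,"ry":0,"rz":0,"fingers":0.055}
    - {"dx":-0.04,"dy":-0.02,"dz":-0.1,"rx":0,"ry":0,"rz":0,"fingers":0.055}
    - {"dx":-0.08,"dy":-0.06,"dz":-0.1,"rx":0,"ry":0,"rz":0,"fingers":0.055}
    - {"dx":-0.12,"dy":-0.1,"dz":-0.1,"rx":0,"ry":0,"rz":0,"fingers":0.055}
    - {"dx":-0.12,"dy":-0.14,"dz":-0.1,"rx":0,"ry":0,"rz":0,"fingers":0.055}
    - {"dx":-0.12,"dy":-0.14,"dz":-0.1,"rx":0,"ry":0,"rz":0,"fingers":0.055}
    - {"dx":-0.12,"dy":-0.14,"dz":-0.1,"rx":0,"ry":0,"rz":0,"fingers":0.055}
  force: 12

```text
clock: 34.95
tool_pos: [0.4439, 0.3574, 0.2428]
tool_rot: [[0.983, 0.186, 0.0], [0.186, -0.983, -0.001], [0.0, 0.001, -1.0]]
wrist_force: [0.4, -0.9, -0.5]
width: 0.627
grasp_force: 0.0
```

```bash
python3 - <<'E'
from h import *
st(); im,d=shot('top','t9'); P=cloud('top',d).reshape(-1,3)
k=P[(np.hypot(*(P[:,:2]-(.589,.24)).T)<.04)&(P[:,2]>.13)&(P[:,2]<.16)]; print('lever',k.mean(0))
b=P[(np.hypot(*(P[:,:2]-(.588,.164)).T)<.013)]; print('btn z',np.median(b[:,2]))
t=P[(np.hypot(*(P[:,:2]-(.52,-.12)).T)<.14)&(abs(P[:,2]-.10)<.004)]; print('disc',cv2.minEnclosingCircle((t[:,:2]*1000).astype(np.float32)))
cv2.imwrite('pics/c8.png',cv2.resize(im[150:350,150:490],(800,470),interpolation=cv2.INTER_CUBIC))
E
```

```text
t 35.0 p [0.4439 0.3574 0.2428] yaw 10.7 zax [ 0.    -0.001 -1.   ] F [ 0.4 -0.9 -0.5] w 55.2 g 0.0 q6 2.02
lever [0.58907261 0.23974355 0.14155557]
btn z 0.08389405577089848
disc ((544.5064086914062, -133.63760375976562), 107.2054214477539)
```

View pics/c8.png

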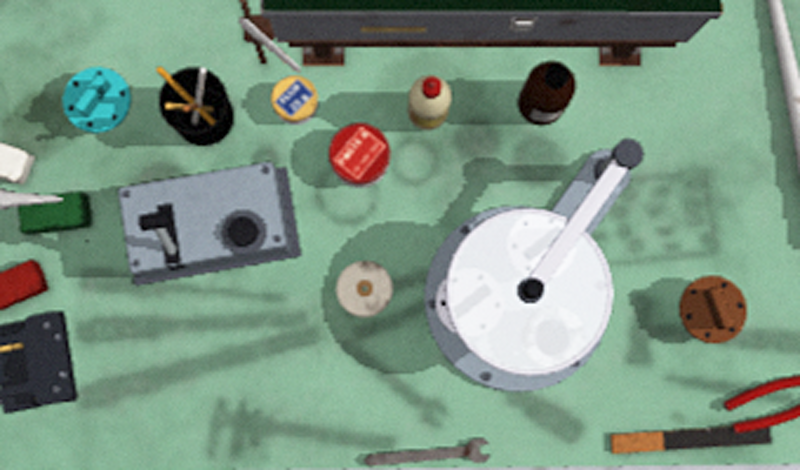

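The guard is over the plates, with its knob at crop (530,290). The lever is up at (155,218), at the same reading as at the start, the button is out, and the tin and bottle have not moved. I hand in the job.

```bash
python3 -c "
from h import *
print(pt('top','t9',375.25,273.4,.143)); print(arm.close_job())"
```

```text
[ 0.5197125  -0.11532457  0.143     ]
the job is handed in; nothing more can be done
None
```

The job is handed in; no verdict came back. Both plates on the bench are locked flush in their own collars, the guard is back at its stop, the button dropped the lever, and the lever is lifted back up and stays.

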